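# Unload, reload and purge the bench furnace

### The job

Swing the furnace hatch up past vertical and lower it gently onto its rest. Move the finished ceramic boat from the furnace chamber onto the terracotta cooling slab, set every fresh boat that is on the bench flat on the chamber floor, and lower the hatch gently shut. Then, with the hatch shut, pull the purge pump's lever all the way and ease it slowly back to rest without letting it snap; leave the other things on the bench where they are.

Things in the scene. Friction and masses are not known exactly. Their poses are not given: they have to be found in the camera images.
- furnace: Fixed dark bench furnace with a flat hatch on top. Origin: centre of its underside on the bench; z up. The open-topped white chamber is centred on the origin: inside 280 mm along x and 120 mm along y, floor 60 mm above the origin, rim 105 mm (walls 20 mm thick, so the rim measures 320 x 160 mm). The base below is 370 x 200 mm and 60 mm high. The hatch hinge runs along x at y = +80 mm; two struts with rubber pads behind it (y to +145 mm, height 160 mm) hold the open hatch
- hatch (a joint): Angle of the hatch in rad: 0 shut (flat on the rim), 1.57 vertical, 2.12 resting open on its struts, leaning to the furnace's +y side. The hinge is only lightly damped: the 0.6 kg hatch falls either way when let go, and it needs about 3 N at the bar to lift. It is 324 mm (x) by 160 mm, 22 mm thick with an 18 mm raised middle
- hatch_hinge (a point): Middle of the hinge axis: furnace frame (0, 80, 106) mm; the axis runs along the furnace's x
- hatch_bar (a point): Middle of the hatch's round steel handle bar: 16 mm thick, parallel to the hinge, 116 mm free between its two arms, standing 46 mm clear of the hatch's free edge (38 mm gap). In the hatch it is 206 mm from the hinge axis and 12 mm to the outer side: with the hatch shut it is at furnace (0, -126, 118) mm. It moves with the hatch
- slab: Fixed terracotta cooling slab, 150 mm (x) by 120 mm (y), 10 mm thick. Origin at the centre of its underside
- boat_done: The finished boat: open white ceramic trough, 34 mm wide (x), 90 mm long (y), 36 mm high, walls 4 mm, 0.08 to 0.17 kg. Origin at the centre of its underside, z up. It starts inside the shut chamber, on the chamber floor, its length roughly along the furnace's y
- boat1: A fresh boat: open white ceramic trough, 34 mm wide (x), 90 mm long (y), 36 mm high, walls 4 mm, 0.08 to 0.17 kg. Origin at the centre of its underside, z up. It starts on the bench between the furnace and the pump; may be absent (None). Two to four fresh boats are present
- boat2: A fresh boat: open white ceramic trough, 34 mm wide (x), 90 mm long (y), 36 mm high, walls 4 mm, 0.08 to 0.17 kg. Origin at the centre of its underside, z up. It starts on the bench between the furnace and the pump; may be absent (None). Two to four fresh boats are present
- boat3: A fresh boat: open white ceramic trough, 34 mm wide (x), 90 mm long (y), 36 mm high, walls 4 mm, 0.08 to 0.17 kg. Origin at the centre of its underside, z up. It starts on the bench between the furnace and the pump; may be absent (None). Two to four fresh boats are present
- boat4: A fresh boat: open white ceramic trough, 34 mm wide (x), 90 mm long (y), 36 mm high, walls 4 mm, 0.08 to 0.17 kg. Origin at the centre of its underside, z up. It starts on the bench between the furnace and the pump; may be absent (None). Two to four fresh boats are present
- pump: Fixed grey hand-lever purge pump, body 150 x 130 x 108 mm. Origin: on the bench under the lever's pivot; the body stands at its +x side (x 10 to 160 mm, with a clear cylinder up to 180 mm); the lever is pulled towards its -x
- lever (a joint): Angle of the pump lever in rad: 0 at rest, 1.0 pulled fully to its stop. A spring drives it back to 0: about 3 N at the grip at rest, 9 N at full pull. Let go, it snaps back
- lever_pivot (a point): Pivot of the lever: pump frame (0, 0, 120) mm; its axis runs along the pump's y
- lever_grip (a point): Centre of the lever's black grip, a roller 34 mm thick and 44 mm long lying along the pump's y, 150 mm from the pivot. At rest it is at pump (28.5, 0, 267) mm; pulled, it moves about the pivot towards the pump's -x, to (-108, 0, 224) mm. It moves with the lever
- jar: Bystander: jar, 60 mm across, 85 mm high; leave alone
- mortar: Bystander: white mortar bowl, 80 mm across, 50 mm high; leave alone
- spatula: Bystander: spatula lying on the bench, 150 mm long; leave alone
- beaker: Bystander: glass beaker, 64 mm across, 85 mm high; leave alone
- weightbox: Bystander: wooden box, 90 x 60 x 35 mm; leave alone
- flask: Bystander: amber bottle, 64 mm across, 150 mm high; leave alone
Mind the look-alikes: they are no part of the job. Leave any turquoise or yellow look-alike of the boat2 alone.

How it is judged (in metres and radians):
On the way, in this order (a step that is already met when the one before it is completed fails the run):
1. the hatch rests open on its struts (value of joint hatch above 2.06 rad and velocity of joint hatch below 0.1 rad/s), for 0.3 s.
2. the finished boat lies on the slab and all fresh boats stand flat on the chamber floor (horizontal distance between boat_done and slab below 0.05 m and z of boat_done in the frame of slab between 0.006 and 0.016 m and angle between each of boat_done, boat1, boat2, boat3, boat4's own z axis and vertical below 0.1 rad and linear speed of each of boat_done, boat1, boat2, boat3, boat4 below 0.03 m/s and x of boat1 in the frame of furnace between -0.135 and 0.135 m and y of boat1 in the frame of furnace between -0.06 and 0.06 m and z of boat1 in the frame of furnace between 0.055 and 0.066 m and x of boat2 in the frame of furnace between -0.135 and 0.135 m and y of boat2 in the frame of furnace between -0.06 and 0.06 m and z of boat2 in the frame of furnace between 0.055 and 0.066 m and x of boat3 in the frame of furnace between -0.135 and 0.135 m and y of boat3 in the frame of furnace between -0.06 and 0.06 m and z of boat3 in the frame of furnace between 0.055 and 0.066 m and x of boat4 in the frame of furnace between -0.135 and 0.135 m and y of boat4 in the frame of furnace between -0.06 and 0.06 m and z of boat4 in the frame of furnace between 0.055 and 0.066 m), for 0.2 s.
3. the hatch is shut (value of joint hatch below 0.03 rad), for 0.3 s.
4. the lever is pulled all the way (value of joint hatch below 0.03 rad and value of joint lever above 0.93 rad), for 0.1 s.
5. the lever is back at rest (value of joint lever below 0.06 rad), for 0.2 s.
At the end, for the whole second after the job is handed in: Hatch shut (under 0.03 rad), lever at rest (under 0.06 rad), every fresh boat flat on the chamber floor, the finished boat upright on the slab with its centre within 50 mm of the slab's, all at rest (all of step 2 and value of joint hatch below 0.03 rad and value of joint lever below 0.06 rad); the robot touches nothing.
It fails at once if the hatch drops onto its rest (over 0.9 rad/s in its last 0.3 rad) (value of joint hatch above 1.82 rad and velocity of joint hatch above 0.9 rad/s).
It fails at once if the hatch slams shut (over 1.8 rad/s in its last 0.3 rad) (value of joint hatch below 0.3 rad and velocity of joint hatch below -1.8 rad/s).
It fails at once if the lever snaps back (over 1.5 rad/s) (velocity of joint lever below -1.5 rad/s).
It fails at once if the lever is pulled while the hatch is open (value of joint hatch above 0.1 rad and value of joint lever above 0.5 rad).
It fails at once if another thing on the bench is moved over 40 mm (distance of any of jar, mortar, spatula, beaker, weightbox, flask from where it was at the start of the episode above 0.04 m).
Of boat1, boat2, boat3, boat4 only 2 to 4 are there at a start; the rules pass over those that are not, and their reading is None.
At some moment in a run one of boat1, boat2, boat3, boat4 may be knocked a few centimetres aside while the robot is not near it.
It also fails if it takes over 210 s, if anything falls off the work surface, if the arm or the gripper's body presses on something with over 40 N, if the wrist force passes 120 N, or if a joint passes its speed limit or range.

### The arm

A 7-joint arm with a two-finger parallel gripper is mounted at the origin on the work surface. World frame = base frame: x ahead of the robot, y to its left, z up, the work surface at z = 0. Lengths are in mm, angles in degrees, forces in N, time in s.
With the tool pointing down it reaches from about 425 to 950 mm from the base axis. Payload 4.7 kg.
Tool frame: the origin (TCP) lies midway between the tips of the shut fingers; the grasp point (between the pads) lies 19 mm behind it; z points along the fingers, x is the direction in which the jaws open and shut, and the axes are right-handed (so a half turn about z gives the same grasp; the last joint's range is limited). The gripper opens to 87 mm and grips with 3 to 60 N. Pads are 19 mm wide; open, the fingers measure 117 mm over their backs; the gripper's body (75 mm by 190 mm) begins 51 mm behind the grasp point.
Start: joints at [61.885, 26.849, -2.785, 87.806, 1.381, 65.374, -4.715], TCP at [300.8, -604.292, 222.573] pointing down, gripper open.
Joint ranges: [-148.3, 148.3], [-19.14, 114.17], [-79.39, 73.82], [5.75, 140.21], [-59.74, 239.74], [12.07, 113.84], [-152.46, 152.46]. Speed limits (degrees/s): [147.25, 147.25, 180, 180, 180, 180, 180].

### API

Orientations are given as a 3x3 rotation matrix whose columns are the frame's x, y, z axes.
In Python, from station import * gives the robot as it stands.
- The arm moves only by the tool apply_moves, never from a script. Its argument "targets" is a list of rows, each a list of 4 numbers: the shift along the tool's x, y, z in m, then the turn about the tool's z in rad. A call has 1 to 20 rows; each row shifts and turns the pose as measured when the row begins, along the tool's axes as they then stand; what a row does not reach is not made up. A row lasts 1/10 s, in which the tool goes at most 50 mm and 8.59 degrees, less where a joint would pass 70% of its speed; a pose out of reach is approached as far as the arm can. A call with a gripper value outside its range is refused whole. "claw" is the opening, from -1 (shut) to 1 (fully open), so that 0 is half open, set as the call begins (left out, the last holds). The fingers move at their own pace and stop on an object; "squeeze" is the grip in N (left out, the last holds). Time passes only in rows, so rows that do not move let the fingers close. It gives the time, the measured TCP pose, the force and the opening at its end, in the units of the state.
- observe(): the state, without advancing time (a new reading comes with each control period).
- grab_frame(name): name is "scene" or "top" or "wrist"; returns a dict with "pixels" (480x640x3 uint8, red, green, blue), "depth" (480x640 float32, mm along the optical axis (not along the pixel's ray), 0 where there is no reading), "vfov" (degrees; the focal length in pixels is half the picture's height over the tangent of half this angle, whatever the lens; pixels are square), "cx", "cy" (the principal point, pixels), "origin" and "orientation" of the camera in the world. Camera axes: x right, y down, z forward; pixel columns grow to the right and rows downward; lengths in mm; the calibration is good to about 2 mm. A picture is of the moment at which its call begins.
- finish_job(): hands the job in, once; it reports no verdict.
The state is a dict: "time_s": time; "joint_pos": joint angles; "joint_velocities": joint speeds; "tau": joint torques, N m; "eef_pos": TCP position; "orientation": TCP orientation; "wrist_force": force on the tool from outside, world axes, zero at the start; "moment": the same for the moment, N m; "gripper_width": finger opening in mm.
Only numpy, scipy, OpenCV 4.12 (cv2) and the standard library are available. Lean on these libraries where they do the work, as an engineer would, in place of code of your own. Each camera call takes 0.05 s, during which the arm holds its last target. There are 200 camera calls.

## Working session

There is one attempt and no reset: what is moved stays moved. The work goes in short steps, Python scripts to look and compute and a tool call to move; the robot and the scene stay as the last step left them, time stands still between calls to the robot, and variables do not carry over. Pictures are saved under pics/ and viewed, about 12 in all and at most 16, crops included, and the job is handed in when it is done.

Besides the shell and the picture viewer there is one more tool, called after "Request:" as name(argument=value, ...) on one line, values as JSON. apply_moves: Moves the arm, as the interface text tells. Its arguments: {"type":"object","properties":{"targets":{"type":"array"},"claw":{"type":"number"},"squeeze":{"type":"number"}},"required":["targets"]}

```bash
ls; mkdir -p pics; cat > h.py <<'E'
from station import *
import numpy as np, cv2
def snap(n,f=None):
    g=grab_frame(n)
    if f: cv2.imwrite('pics/'+f,cv2.cvtColor(g['pixels'],cv2.COLOR_RGB2BGR))
    np.savez('/tmp/'+n+'.npz',**g)
    return g
def load(n): return dict(np.load('/tmp/'+n+'.npz'))
def rays(g,u,v):
    f=240/np.tan(np.radians(g['vfov'])/2)
    d=np.stack([(np.asarray(u,float)-g['cx'])/f,(np.asarray(v,float)-g['cy'])/f,np.ones(np.shape(u))],-1)
    return d@np.asarray(g['orientation']).T
def onplane(g,u,v,z):
    d=rays(g,u,v);o=np.asarray(g['origin'])
    return o+d*((z-o[2])/d[...,2])[...,None]
def bydepth(g,u,v):
    D=np.asarray(g['depth'])[np.asarray(v,int),np.asarray(u,int)]
    return np.asarray(g['origin'])+rays(g,u,v)*D[...,None]
def cloud(g):
    v,u=np.mgrid[0:480,0:640]; return bydepth(g,u,v)
E
python3 - <<'E'
from h import *
np.set_printoptions(precision=3,suppress=True)
for n in ['scene','top']:
    g=snap(n,n+'0.png'); print(n,g['origin'],g['orientation'],g['vfov'],g['cx'],g['cy'])
print(observe())
E
```

```text
pics
scene [1130.083 -390.295  812.458] [[ 0.526  0.555 -0.644]
 [ 0.85  -0.351  0.392]
 [-0.009 -0.754 -0.657]] 55.9829572481229 314.2057871061836 242.3119286124352
top [ 324.701   -3.701 1233.728] [[ 0.01  -0.982  0.19 ]
 [-1.    -0.01  -0.002]
 [ 0.004 -0.19  -0.982]] 54.08636379762232 314.20547222914564 237.9734433468415
{'time_s': 0.1, 'joint_pos': array([61.886, 26.894, -2.784, 87.866,  1.381, 65.377, -4.714]), 'joint_velocities': array([-0.075, -0.15 , -0.003, -0.156,  0.049,  0.   ,  0.072]), 'tau': array([  0.   , -50.917,  -0.082, -23.683,  -0.062,   0.034,   0.   ]), 'eef_pos': array([ 300.511, -603.813,  221.598]), 'orientation': array([[ 0.446, -0.895, -0.001],
       [-0.895, -0.446,  0.002],
       [-0.002,  0.   , -1.   ]]), 'wrist_force': array([ 0.898, -0.104, -0.175]), 'moment': array([0.005, 0.017, 0.004]), 'gripper_width': 86.80694278056968}
```

View pics/scene0.png

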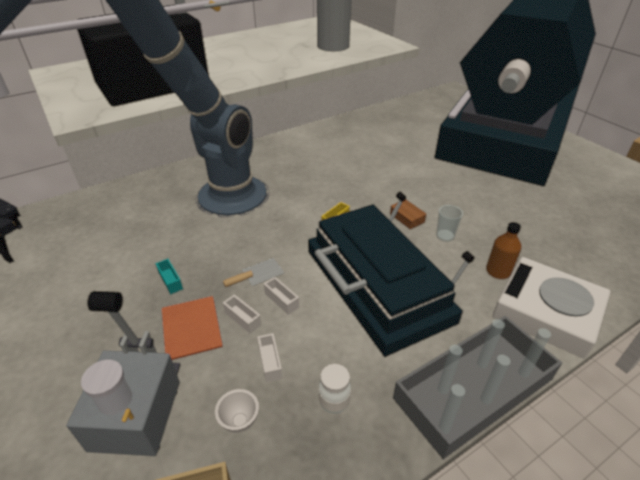

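View pics/top0.png

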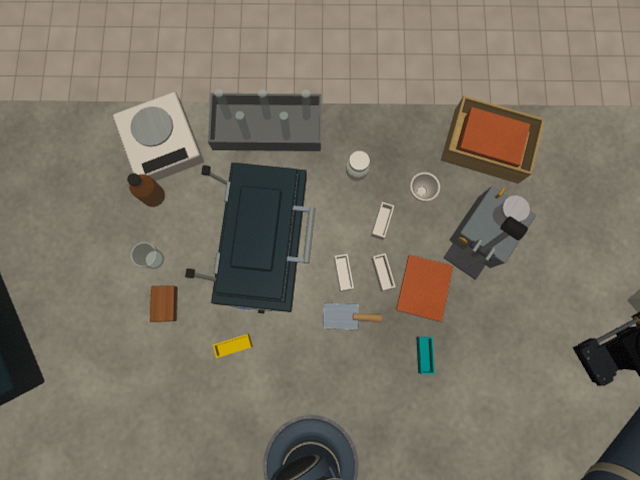

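Top view: furnace about (258,237) with its bar at (308,235) on the right. Three fresh boats at (383,220), (344,272) and (384,272), slab at (425,288), pump grip at (514,228). The teal (426,355) and yellow (232,346) boats are look-alikes.

```bash
python3 - <<'E'
from h import *
np.set_printoptions(precision=1,suppress=True)
g=load('top');P=cloud(g);im=g['pixels'].astype(int);hsv=cv2.cvtColor(g['pixels'],cv2.COLOR_RGB2HSV)
def rect(m,roi,name,z=None):
    u0,v0,u1,v1=roi;M=np.zeros(m.shape,np.uint8);M[v0:v1,u0:u1]=m[v0:v1,u0:u1]
    n,l,s,c=cv2.connectedComponentsWithStats(M)
    k=1+np.argmax(s[1:,4]); v,u=np.nonzero(l==k)
    zz=np.median(P[v,u,2]) if z is None else z
    cs=cv2.findContours((l==k).astype(np.uint8),0,1)[0]; c=max(cs,key=len)[:,0]
    Q=onplane(g,c[:,0],c[:,1],zz)[:,:2].astype(np.float32)
    r=cv2.minAreaRect(Q);b=cv2.boxPoints(r)
    e=b[1]-b[0],b[2]-b[1];L=max(e,key=np.linalg.norm)
    print(name,'n',len(v),'z',zz,np.percentile(P[v,u,2],[5,95]),'c',np.array(r[0]),'size',np.array(r[1]),'longang',np.degrees(np.arctan2(L[1],L[0]))%180)
white=(hsv[...,1]<60)&(hsv[...,2]>150)
H=P[...,2]
bm=(H>12)
for nm,roi in dict(b1=(365,195,400,245),b2=(328,248,358,298),b3=(368,248,400,298)).items():
    rect(white,roi,nm,36)
org=(hsv[...,0]<12)&(hsv[...,1]>120)
rect(org,(390,250,460,325),'slab',10)
# furnace hatch top & bar, grip
rect((H>115)&(H<175),(200,150,300,320),'hatch>115')
rect((H>95)&(H<175),(295,195,330,275),'bar')
rect((H>240),(480,190,560,260),'grip>240')
rect((H>95)&(H<125),(440,180,545,280),'pumpbody108')
v,u=np.mgrid[200:280:8,290:325:4]
print(H[200:280:10,284:324:3])
E
```

```text
b1 n 387 z 36 [ 0.8 38.8] c [ 609.1 -185.9] size [34.7 90.7] longang 162.31895
b2 n 442 z 36 [ 1.  39.2] c [470.4 -82.6] size [91.9 35.5] longang 10.496572
b3 n 405 z 36 [ 1.8 39.3] c [ 472.2 -184.9] size [91.5 35. ] longang 15.350378
slab n 2666 z 10 [ 6.2 14.6] c [ 433.8 -293.9] size [120.4 149.6] longang 166.10915
hatch>115 n 8873 z 130.83903256765302 [125.5 149.2] c [559.3 121.3] size [195.5 323.7] longang 175.07817
bar n 494 z 124.25533524700893 [116.6 128.5] c [563.8  17.8] size [165.6  46.3] longang 1.0041994
grip>240 n 405 z 281.00830610718367 [261.7 286.3] c [ 533.3 -418.2] size [52.6 42. ] longang 54.697544
pumpbody108 n 1452 z 108.55068617123129 [104.1 112.9] c [ 594.2 -434.2] size [ 84.7 158.9] longang 144.67737
[[ 129.1  129.6  128.7  126.6   88.7   61.1   62.3    2.8    0.3    1.7
    -4.1    3.     5.     0.6]
 [ 127.8  131.5  124.5  101.2   61.4  116.6  119.3  122.5  122.3  128.6
   118.    -0.8    0.9   -2. ]
 [ 126.3  127.9  126.4  105.4   61.9   56.7   -3.5    0.6  121.9  127.2
     4.8   -2.7    1.1    1.8]
 [ 128.7  123.8  127.5   77.8   58.4   62.2   -4.6    1.5  126.6  122.6
     0.5    2.5    2.5   -0.3]
 [ 132.2  129.5  101.7 1233.7   56.3   39.4    0.   121.7  124.7  120.8
    -0.4    0.6   -0.7   -0.2]
 [ 129.8  127.7  101.7   63.8   63.1    1.1    1.1  125.5  127.8    1.9
     1.6   -2.9    1.5    4.2]
 [ 127.5  119.   120.2  122.   125.9  122.2  123.5  127.5  123.8    3.6
     0.     3.6    4.4    2.5]
 [ 125.6  101.2   63.2   60.3   19.2   -0.5   -0.7   -1.6    2.2   -2.1
     0.4    0.6    2.4    2.4]]
```

```bash
python3 - <<'E'
from h import *
np.set_printoptions(precision=1,suppress=True)
g=load('top');P=cloud(g);H=P[...,2]
m=np.zeros(H.shape,np.uint8);m[205:265,303:318]=((H>105)&(H<140))[205:265,303:318]
m=cv2.morphologyEx(m,cv2.MORPH_OPEN,np.ones((5,1),np.uint8))
v,u=np.nonzero(m);Q=onplane(g,u,v,122)[:,:2]
a=np.radians(-4.92);R=np.array([[np.cos(a),-np.sin(a)],[np.sin(a),np.cos(a)]])
L=Q@R;print('bar local y',np.median(L[:,1]),L[:,0].min(),L[:,0].max())
B=R@[ (L[:,0].min()+L[:,0].max())/2,np.median(L[:,1])];print('bar c',B,'furnace',B+R@[0,126])
m=((H>112)&(H<160)).astype(np.uint8);m[:, :200]=0;m[:,300:]=0;m[:155]=0;m[315:]=0
m=cv2.morphologyEx(m,cv2.MORPH_OPEN,np.ones((11,11),np.uint8))
v,u=np.nonzero(m);Q=onplane(g,u,v,128)[:,:2].astype(np.float32);r=cv2.minAreaRect(Q);print('hatch',r,'centre guess',np.array(r[0]))
E
```

```text
bar local y 55.212332491206226 478.07630361162984 615.7062042910856
bar c [549.6   8.1] furnace [560.4 133.6]
hatch ((560.7848510742188, 133.4301300048828), (163.7720489501953, 323.9137878417969), 84.53572845458984) centre guess [560.8 133.4]
```

Request:
apply_moves(targets=[[0,0,-0.05,0],[0,0,-0.05,0],[0,0,-0.05,0],[0,0,-0.03,0]], claw=-0.1, squeeze=20)

```text
time_s: 0.5
eef_pos: [299.0, -601.3, 397.6]
orientation: [[0.446, -0.895, -0.011], [-0.895, -0.446, 0.019], [-0.022, 0.001, -1.0]]
wrist_force: [0.7, -0.6, 0.3]
gripper_width: 62.9
```

Request:
apply_moves(targets=[[0,0,0,0.14],[0,0,0,0.14],[0,0,0,0.14],[0,0,0,0.13],[-0.045,-0.014,0,0],[-0.045,-0.014,0,0],[-0.045,-0.014,0,0],[-0.045,-0.014,0,0],[-0.045,-0.014,0,0],[-0.045,-0.014,0,0],[-0.045,-0.014,0,0],[-0.045,-0.014,0,0],[-0.045,-0.014,0,0],[-0.045,-0.014,0,0],[-0.045,-0.014,0,0],[-0.045,-0.014,0,0],[-0.045,-0.014,0,0],[-0.045,-0.014,0,0]])

```text
time_s: 2.3
eef_pos: [570.5, 16.3, 399.6]
orientation: [[-0.129, -0.991, -0.018], [-0.992, 0.129, 0.013], [-0.01, 0.019, -1.0]]
wrist_force: [0.5, 0.1, -0.3]
gripper_width: 39.4
```

```bash
cat >> h.py <<'E'
def to(x,y,z,yaw=None):
    "tool shift (mm) to reach x,y,z after turning by printed turn (rad) to yaw (deg)"
    s=observe();R=s['orientation'];p=s['eef_pos'];c=np.degrees(np.arctan2(R[1,0],R[0,0]))
    t=0 if yaw is None else (-(yaw-c)+180)%360-180
    yw=np.radians(c if yaw is None else yaw);d=np.array([x,y,z])-p
    X=np.array([np.cos(yw),np.sin(yw)]);Y=np.array([np.sin(yw),-np.cos(yw)])
    print('at',np.round(p,1),'yaw %.1f'%c,'turn %.3f'%np.radians(t),'shift',np.round([d[:2]@X,d[:2]@Y,-d[2]],1),'F',np.round(s['wrist_force'],1),'w %.1f'%s['gripper_width'],'t',s['time_s'])
E
python3 - <<'E'
from h import *
g=snap('wrist','w1.png'); to(549.2,8,118-19,-95.2); print(g['origin'],observe()['joint_pos'])
E
```

```text
at [572.2  27.  398.9] yaw -96.7 turn -0.025 shift [ 21.   21.2 299.9] F [1.9 6.5 0.8] w 38.9 t 2.35
[653.28104599   3.5266892  558.70496094] [  10.99553722   13.31623121  -21.60571102   85.26589118    3.55622289
   83.08764355 -107.21297046]
```

View pics/w1.png

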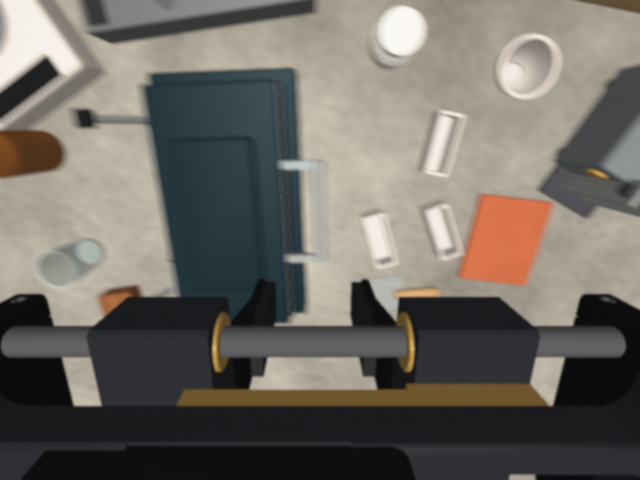

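The wrist view shows the bar at about (322,211), running between its arms at v≈165 and v≈258.

```bash
python3 - <<'E'
from h import *
np.set_printoptions(precision=1,suppress=True)
g=snap('wrist');P=cloud(g);H=P[...,2]
m=np.zeros(H.shape,np.uint8);m[150:275,295:345]=((H>105)&(H<140))[150:275,295:345]
m=cv2.morphologyEx(m,cv2.MORPH_OPEN,np.ones((25,1),np.uint8))
v,u=np.nonzero(m);Q=onplane(g,u,v,120)[:,:2].astype(np.float32);r=cv2.minAreaRect(Q);print(len(v),r,np.median(H[v,u]))
to(*r[0],118-14,-95.2)
E
```

```text
1562 ((549.5888061523438, 29.760967254638672), (57.989402770996094, 167.56675720214844), 82.3413314819336) 123.62329288091593
at [570.9  23.2 398.8] yaw -96.7 turn -0.026 shift [ -4.6  21.8 294.8] F [ 0.2 -0.3  0.5] w 39.1 t 2.4
```

```bash
python3 - <<'E'
from h import *
np.set_printoptions(precision=1,suppress=True)
g=load('wrist');P=cloud(g);H=P[...,2]
for v in (185,200,215,230,245):
    u=np.arange(305,345);k=(H[v,305:345]>105)&(H[v,305:345]<140);print(v,u[k].min(),u[k].max(),onplane(g,u[k].mean(),v,120)[:2])
for u in (308,): 
    v=np.arange(150,280);k=(H[150:280,u]>105)&(H[150:280,u]<140);print(v[k]); print(onplane(g,u,v[k][[0,-1]].astype(float),120) if 0 else [onplane(g,u,float(x),120)[:2] for x in v[k][[0,-1]]])
E
```

```text
185 326 338 [588.    5.9]
200 326 338 [568.6   7.9]
215 326 338 [548.7   9.9]
230 327 337 [528.3  11.9]
245 327 337 [507.3  14. ]
[162 163 164 165 166 167 168 169 170 255 256 257 258 259 260 261 262 263]
[array([620.1,  33. ]), array([484.8,  49.6])]
```

Request:
apply_moves(targets=[[0.008,0.01,0,-0.02],[0.008,0.009,0.02,0],[0,0,0.035,0],[0,0,0.035,0],[0,0,0.035,0],[0,0,0.035,0],[0,0,0.035,0],[0,0,0.03,0],[0,0,0.0,0]])

```text
time_s: 3.3
eef_pos: [542.9, 11.0, 164.3]
orientation: [[-0.093, -0.995, -0.022], [-0.996, 0.093, 0.016], [-0.014, 0.023, -1.0]]
wrist_force: [-0.7, -0.3, -0.1]
gripper_width: 39.0
```

```bash
python3 - <<'E'
from h import *
to(551,9.7,99,-95.5)
E
```

```text
at [542.9  11.  164.3] yaw -95.3 turn 0.003 shift [ 0.5 -8.2 65.3] F [-0.7 -0.3 -0.1] w 39.0 t 3.3
```

Request:
apply_moves(targets=[[0,-0.008,0.02,0],[0,0,0.02,0],[0,0,0.015,0],[0,0,0.01,0],[0,0,0.0,0]])

```text
time_s: 3.8
eef_pos: [553.5, 9.4, 102.7]
orientation: [[-0.095, -0.995, -0.014], [-0.995, 0.095, 0.015], [-0.014, 0.016, -1.0]]
wrist_force: [0.2, -0.4, -0.3]
gripper_width: 39.1
```

Request:
apply_moves(targets=[[0,0,0,0],[0,0,0,0],[0,0,0,0],[0,0,0,0],[0,0,0,0]], claw=-1, squeeze=20)

```text
time_s: 4.3
eef_pos: [555.9, 8.4, 106.5]
orientation: [[-0.096, -0.995, -0.008], [-0.995, 0.096, 0.014], [-0.013, 0.01, -1.0]]
wrist_force: [1.0, 2.2, -3.0]
gripper_width: 15.5
```

```bash
cat > arc.py <<'E'
import sys
from h import *
# hatch arc: S = TCP (x,y,z) at shut; furnace y axis
S=np.array([555.9,8.4,106.5]);a=np.radians(-5.4);Y=np.array([-np.sin(a),np.cos(a)])
def run(n,dth,end=2.2):
    s=observe();p=s['eef_pos'];q=np.array([(p-S)[:2]@Y-206,p[2]-S[2]+12])
    r=np.hypot(*q);th=np.arctan2(q[1],-q[0])-np.arctan2(12,206)
    print('th %.3f r-err %.1f xf %.1f'%(th,r-206.35,(p-S)[:2]@[np.cos(a),np.sin(a)]),'F',s['wrist_force'].round(1),'w %.1f'%s['gripper_width'],'t',s['time_s'])
    pos=lambda t:np.array([-206*np.cos(t)+12*np.sin(t),206*np.sin(t)+12*np.cos(t)])
    c=q;rows=[]
    for i in range(n):
        t=min(th+(i+1)*dth,end) if dth>0 else max(th+(i+1)*dth,end)
        d=pos(t)-c;c=pos(t);rows.append([round(-d[0]/1e3,3),0,round(-d[1]/1e3,3),0])
    print(rows)
if __name__=='__main__': run(int(sys.argv[1]),float(sys.argv[2]),float(sys.argv[3]))
E
python3 arc.py 10 0.07 2.2
```

```text
th -0.000 r-err 0.0 xf -0.0 F [ 1.   2.2 -3. ] w 15.5 t 4.3
[[np.float64(-0.001), 0, np.float64(-0.014), 0], [np.float64(-0.002), 0, np.float64(-0.014), 0], [np.float64(-0.003), 0, np.float64(-0.014), 0], [np.float64(-0.004), 0, np.float64(-0.014), 0], [np.float64(-0.005), 0, np.float64(-0.013), 0], [np.float64(-0.006), 0, np.float64(-0.013), 0], [np.float64(-0.007), 0, np.float64(-0.013), 0], [np.float64(-0.008), 0, np.float64(-0.012), 0], [np.float64(-0.009), 0, np.float64(-0.011), 0], [np.float64(-0.01), 0, np.float64(-0.011), 0]]
```

Request:
apply_moves(targets=[[-0.001,0,-0.014,0],[-0.002,0,-0.014,0],[-0.003,0,-0.014,0],[-0.004,0,-0.014,0],[-0.005,0,-0.013,0],[-0.006,0,-0.013,0],[-0.007,0,-0.013,0],[-0.008,0,-0.012,0]])

```text
time_s: 5.1
eef_pos: [559.6, 48.3, 221.5]
orientation: [[-0.093, -0.996, -0.008], [-0.995, 0.093, 0.018], [-0.017, 0.01, -1.0]]
wrist_force: [3.2, 2.0, -6.4]
gripper_width: 14.9
```

```bash
sed -i 's/print(rows)/print([[float(x) for x in r] for r in rows])/' arc.py; python3 arc.py 12 0.07 2.2
```

```text
th 0.595 r-err 2.6 xf -0.0 F [ 3.2  2.  -6.4] w 14.9 t 5.1
[[-0.011, 0.0, -0.01, 0.0], [-0.01, 0.0, -0.01, 0.0], [-0.011, 0.0, -0.01, 0.0], [-0.011, 0.0, -0.009, 0.0], [-0.012, 0.0, -0.008, 0.0], [-0.012, 0.0, -0.007, 0.0], [-0.013, 0.0, -0.006, 0.0], [-0.013, 0.0, -0.006, 0.0], [-0.014, 0.0, -0.005, 0.0], [-0.014, 0.0, -0.004, 0.0], [-0.014, 0.0, -0.003, 0.0], [-0.014, 0.0, -0.002, 0.0]]
```

Following the arc well.

Request:
apply_moves(targets=[[-0.011,0,-0.01,0],[-0.01,0,-0.01,0],[-0.011,0,-0.01,0],[-0.011,0,-0.009,0],[-0.012,0,-0.008,0],[-0.012,0,-0.007,0],[-0.013,0,-0.006,0],[-0.013,0,-0.006,0],[-0.014,0,-0.005,0]])

```text
time_s: 6.0
eef_pos: [570.1, 156.3, 301.9]
orientation: [[-0.098, -0.995, -0.012], [-0.995, 0.098, 0.008], [-0.007, 0.012, -1.0]]
wrist_force: [0.6, -2.4, -0.5]
gripper_width: 15.1
```

```bash
python3 arc.py 12 0.06 2.2
```

```text
th 1.242 r-err 8.9 xf 0.2 F [ 0.6 -2.4 -0.5] w 15.1 t 6.0
[[-0.014, 0.0, 0.006, 0.0], [-0.012, 0.0, -0.002, 0.0], [-0.012, 0.0, -0.001, 0.0], [-0.012, 0.0, -0.001, 0.0], [-0.012, 0.0, -0.0, 0.0], [-0.012, 0.0, 0.001, 0.0], [-0.012, 0.0, 0.001, 0.0], [-0.012, 0.0, 0.002, 0.0], [-0.012, 0.0, 0.003, 0.0], [-0.012, 0.0, 0.004, 0.0], [-0.012, 0.0, 0.004, 0.0], [-0.011, 0.0, 0.005, 0.0]]
```

Request:
apply_moves(targets=[[-0.006,0,0.008,0],[-0.01,0,0.004,0],[-0.01,0,0.002,0],[-0.01,0,0.001,0],[-0.01,0,0.001,0]])

```text
time_s: 6.5
eef_pos: [578.1, 213.0, 304.3]
orientation: [[-0.094, -0.996, 0.008], [-0.995, 0.094, 0.016], [-0.016, -0.007, -1.0]]
wrist_force: [-0.1, -0.7, 1.5]
gripper_width: 15.5
```

```bash
python3 arc.py 12 0.05 2.2
```

```text
th 1.512 r-err 3.4 xf 2.8 F [-0.1 -0.7  1.5] w 15.5 t 6.5
[[-0.01, 0.0, 0.004, 0.0], [-0.01, 0.0, 0.001, 0.0], [-0.01, 0.0, 0.001, 0.0], [-0.01, 0.0, 0.002, 0.0], [-0.01, 0.0, 0.002, 0.0], [-0.01, 0.0, 0.003, 0.0], [-0.01, 0.0, 0.003, 0.0], [-0.01, 0.0, 0.004, 0.0], [-0.009, 0.0, 0.004, 0.0], [-0.009, 0.0, 0.005, 0.0], [-0.009, 0.0, 0.005, 0.0], [-0.009, 0.0, 0.006, 0.0]]
```

Request:
apply_moves(targets=[[-0.01,0,0.004,0],[-0.01,0,0.002,0],[-0.01,0,0.002,0],[-0.01,0,0.003,0],[-0.008,0,0.003,0],[-0.008,0,0.004,0],[-0.006,0,0.003,0]])

```text
time_s: 7.2
eef_pos: [585.6, 289.4, 287.1]
orientation: [[-0.089, -0.996, 0.015], [-0.996, 0.09, 0.029], [-0.03, -0.012, -0.999]]
wrist_force: [0.9, -0.1, 3.1]
gripper_width: 15.3
```

```bash
python3 arc.py 12 0.03 2.2
```

```text
th 1.891 r-err 0.9 xf 3.1 F [ 0.9 -0.1  3.1] w 15.3 t 7.2
[[-0.005, 0.0, 0.003, 0.0], [-0.006, 0.0, 0.003, 0.0], [-0.006, 0.0, 0.003, 0.0], [-0.005, 0.0, 0.003, 0.0], [-0.005, 0.0, 0.003, 0.0], [-0.005, 0.0, 0.003, 0.0], [-0.005, 0.0, 0.003, 0.0], [-0.005, 0.0, 0.004, 0.0], [-0.005, 0.0, 0.004, 0.0], [-0.005, 0.0, 0.004, 0.0], [-0.001, 0.0, 0.001, 0.0], [-0.0, 0.0, -0.0, 0.0]]
```

Request:
apply_moves(targets=[[-0.005,0,0.003,0],[-0.006,0,0.004,0],[-0.005,0,0.004,0],[-0.005,0,0.004,0],[-0.005,0,0.004,0],[-0.004,0,0.004,0],[-0.003,0,0.003,0],[-0.002,0,0.002,0],[0,0,0.001,0],[0,0,0.001,0]])

```text
time_s: 8.2
eef_pos: [589.6, 330.6, 262.9]
orientation: [[-0.089, -0.996, 0.019], [-0.995, 0.09, 0.032], [-0.034, -0.016, -0.999]]
wrist_force: [-1.7, 1.5, 8.0]
gripper_width: 15.3
```

```bash
python3 arc.py 5 0.02 2.2; python3 - <<'E'
from h import *
snap('scene','s2.png');g=snap('top','t2.png')
E
```

```text
th 2.124 r-err -0.7 xf 3.3 F [-1.7  1.5  8. ] w 15.3 t 8.2
[[-0.004, 0.0, 0.002, 0.0], [-0.003, 0.0, 0.002, 0.0], [-0.003, 0.0, 0.003, 0.0], [-0.003, 0.0, 0.002, 0.0], [-0.0, 0.0, -0.0, 0.0]]
```

View pics/s2.png

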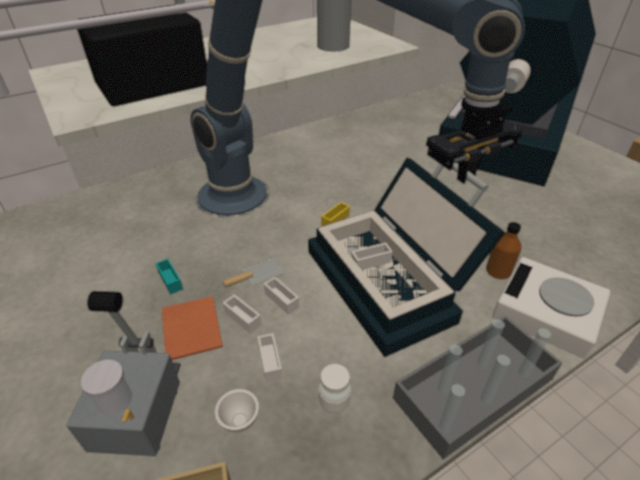

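The hatch is on its struts, and the finished boat shows at (372,255) in the chamber. Releasing now.

Request:
apply_moves(targets=[[0,0,0,0],[0,0,0,0],[0,0,0,0],[0,0,0,0],[0,0,-0.02,0],[0,0,-0.03,0],[0,0,-0.03,0],[0,0,-0.03,0],[0,0,-0.03,0]], claw=-0.1)

```text
time_s: 9.2
eef_pos: [584.6, 317.9, 391.6]
orientation: [[-0.094, -0.996, -0.007], [-0.996, 0.094, 0.008], [-0.008, 0.008, -1.0]]
wrist_force: [0.0, 0.5, -0.1]
gripper_width: 39.1
```

```bash
python3 - <<'E'
from h import *
np.set_printoptions(precision=1,suppress=True)
g=snap('top','t3.png');P=cloud(g);H=P[...,2]
import cv2
cv2.imwrite('pics/t3c.png',cv2.resize(cv2.cvtColor(g['pixels'][140:330,180:330],cv2.COLOR_RGB2BGR),None,fx=4,fy=3.0*4/3))
to(560.6,133.5,240,-5.4)
E
```

```text
at [586.2 319.1 397.7] yaw -95.4 turn -1.571 shift [ -8.  187.2 157.7] F [0.7 0.5 4.8] w 39.6 t 9.25
```

View pics/t3c.png

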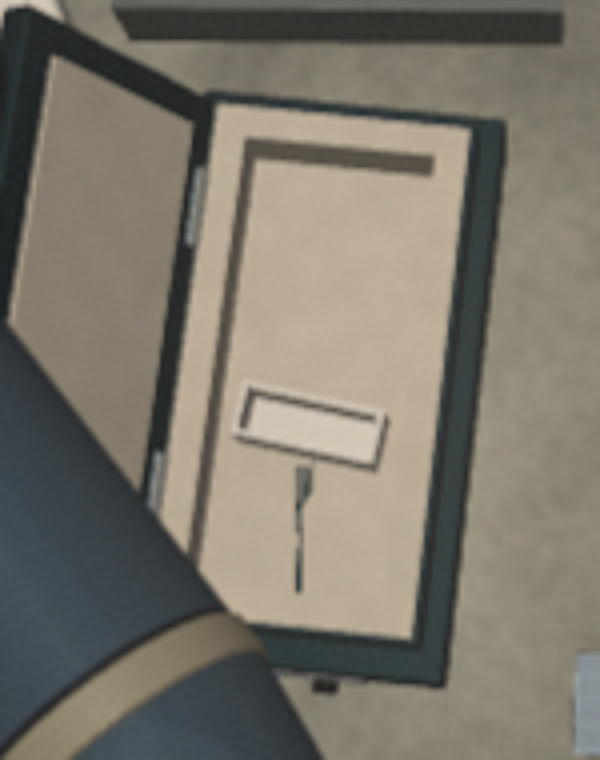

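The crop shows the boat's rim corners at crop (247,385), (387,412), (378,467) and (233,437), and the chamber rim's right edge running from (472,127) to (412,640).

```bash
python3 - <<'E'
from h import *
np.set_printoptions(precision=1,suppress=True)
g=load('top')
c=np.array([(247,385),(387,412),(378,467),(233,437)])/4+[180,140]
Q=onplane(g,c[:,0],c[:,1],96)[:,:2];m=Q.mean(0);d=(Q[0]+Q[3]-Q[1]-Q[2])/2
print('done boat',m,'long len',np.linalg.norm(d),'ang',np.degrees(np.arctan2(d[1],d[0])))
r=np.array([(472,127),(412,640),(212,95)])/4+[180,140]
E_=onplane(g,r[:,0],r[:,1],105)[:,:2];print(E_,np.degrees(np.arctan2(*(E_[0]-E_[1])[::-1])))
print('centre from right edge', (E_[0]+E_[1])/2)
a=np.radians(-5.4);R=np.array([[np.cos(a),-np.sin(a)],[np.sin(a),np.cos(a)]])
print('local', (E_-[560.6,133.5])@R, 'boat local',(m-[560.6,133.5])@R)
E
```

```text
done boat [522.8 132.6] long len 89.60167776357657 ang 79.16739488925207
[[712.4  36.7]
 [391.9  67.3]
 [731.7 200.9]] -5.441229204049278
centre from right edge [552.2  52. ]
local [[ 160.3  -82.1]
 [-161.7  -81.8]
 [ 164.    83.2]] boat local [-37.5  -4.4]
```

Request:
apply_moves(targets=[[0,0,0,-0.147],[0,0,0,-0.147],[0,0,0,-0.147],[0,0,0,-0.147],[0,0,0,-0.147],[0,0,0,-0.147],[0,0,0,-0.147],[0,0,0,-0.147],[0,0,0,-0.147],[0,0,0,-0.147],[-0.004,0.033,0,0],[-0.005,0.033,0,0],[-0.004,0.033,0,0],[-0.005,0.033,0,0],[-0.005,0.032,0,0],[-0.004,0.03,0,0],[0,0,0,0]], claw=0.38)

```text
time_s: 10.95
eef_pos: [525.9, 117.7, 384.3]
orientation: [[0.987, -0.16, -0.016], [-0.16, -0.987, -0.0], [-0.015, 0.003, -1.0]]
wrist_force: [-0.6, -0.6, -0.0]
gripper_width: 60.0
```

```bash
python3 - <<'E'
from h import *
to(522.8,132.6,70,-10.8)
E
```

```text
at [525.9 117.7 384.3] yaw -9.2 turn 0.027 shift [ -5.8 -14.1 314.3] F [-0.6 -0.6 -0. ] w 60.0 t 10.95
```

Request:
apply_moves(targets=[[-0.003,-0.007,0.02,0.027],[-0.003,-0.007,0.035,0],[0,0,0.035,0],[0,0,0.035,0],[0,0,0.035,0],[0,0,0.035,0],[0,0,0.03,0],[0,0,0.02,0],[0,0,0,0]])

```text
time_s: 11.85
eef_pos: [517.9, 135.5, 128.4]
orientation: [[0.982, -0.188, -0.017], [-0.188, -0.982, 0.001], [-0.017, 0.002, -1.0]]
wrist_force: [0.1, 0.1, -1.0]
gripper_width: 60.1
```

```bash
python3 - <<'E'
from h import *
to(522.8,132.6,68,-10.8)
E
```

```text
at [517.9 135.5 128.4] yaw -10.8 turn -0.000 shift [ 5.3  1.9 60.4] F [ 0.1  0.1 -1. ] w 60.1 t 11.85
```

Request:
apply_moves(targets=[[0.005,0.002,0.018,0],[0,0,0.018,0],[0,0,0.014,0],[0,0,0.005,0],[0,0,0.002,0]])

```text
time_s: 12.35
eef_pos: [524.6, 135.9, 72.7]
orientation: [[0.983, -0.186, -0.011], [-0.186, -0.983, 0.004], [-0.012, -0.001, -1.0]]
wrist_force: [-0.6, 0.2, 0.5]
gripper_width: 59.9
```

Request:
apply_moves(targets=[[0,0,0,0],[0,0,0,0],[0,0,0,0],[0,0,0,0],[0,0,0,0]], claw=-1, squeeze=15)

```text
time_s: 12.85
eef_pos: [526.2, 136.7, 75.2]
orientation: [[0.983, -0.186, -0.007], [-0.186, -0.983, 0.004], [-0.008, -0.003, -1.0]]
wrist_force: [0.3, 0.2, -0.6]
gripper_width: 34.2
```

Request:
apply_moves(targets=[[0,0,-0.02,0],[0,0,-0.03,0],[0,0,-0.035,0],[0,0,-0.03,-0.11],[0,0,-0.02,-0.11],[0,0,0,-0.11],[0,0,0,-0.11],[-0.017,0.0315,0,0],[-0.017,0.0315,0,0],[-0.017,0.0315,0,0],[-0.017,0.0315,0,0],[-0.017,0.0315,0,0],[-0.017,0.0315,0,0],[-0.017,0.0315,0,0],[-0.017,0.0315,0,0],[-0.017,0.0315,0,0],[-0.017,0.0315,0,0],[-0.017,0.0315,0,0],[0,0,0,0]])

```text
time_s: 14.75
eef_pos: [431.9, -262.7, 212.8]
orientation: [[0.962, 0.273, -0.013], [0.273, -0.962, 0.002], [-0.012, -0.006, -1.0]]
wrist_force: [0.1, -1.2, -1.3]
gripper_width: 34.0
```

```bash
python3 - <<'E'
from h import *
to(428,-280,24)
E
```

```text
at [ 431.9 -262.7  212.8] yaw 15.8 turn 0.000 shift [ -8.5  15.5 188.8] F [ 0.1 -1.2 -1.3] w 34.0 t 14.75
```

Request:
apply_moves(targets=[[-0.006,0.01,0.03,0],[-0.003,0.006,0.03,0],[0,0,0.03,0],[0,0,0.03,0],[0,0,0.025,0],[0,0,0.01,0],[0,0,0,0]])

```text
time_s: 15.45
eef_pos: [426.3, -280.5, 53.8]
orientation: [[0.963, 0.27, -0.011], [0.27, -0.963, 0.001], [-0.01, -0.004, -1.0]]
wrist_force: [-0.1, -0.1, -1.3]
gripper_width: 34.1
```

```bash
python3 - <<'E'
from h import *
to(428,-280,24)
E
```

```text
at [ 426.3 -280.5   53.8] yaw 15.7 turn 0.000 shift [ 1.8 -0.  29.8] F [-0.1 -0.1 -1.3] w 34.1 t 15.45
```

Request:
apply_moves(targets=[[0,0,0.012,0],[0,0,0.008,0],[0,0,0.005,0],[0,0,0.003,0],[0,0,0.002,0],[0,0,0.002,0]])

```text
time_s: 16.05
eef_pos: [429.0, -281.5, 24.6]
orientation: [[0.963, 0.27, -0.006], [0.269, -0.963, -0.004], [-0.007, 0.002, -1.0]]
wrist_force: [-7.1, 3.8, 20.9]
gripper_width: 33.6
```

Request:
apply_moves(targets=[[0,0,-0.001,0],[0,0,0,0],[0,0,0,0]])

```text
time_s: 16.35
eef_pos: [430.0, -282.2, 26.9]
orientation: [[0.963, 0.269, -0.004], [0.269, -0.963, -0.006], [-0.005, 0.004, -1.0]]
wrist_force: [0.2, -0.7, -0.8]
gripper_width: 34.0
```

Request:
apply_moves(targets=[[0,0,0,0],[0,0,0,0],[0,0,0,0],[0,0,-0.02,0],[0,0,-0.035,0],[0,0,-0.04,0],[0,0,-0.04,0],[0,0,-0.04,0],[0,0,-0.04,0],[0,0,-0.03,0]], claw=0.3)

```text
time_s: 17.35
eef_pos: [428.6, -279.5, 276.1]
orientation: [[0.962, 0.271, -0.013], [0.271, -0.963, 0.002], [-0.012, -0.005, -1.0]]
wrist_force: [0.9, -0.0, -0.9]
gripper_width: 56.7
```

```bash
cat > boats.py <<'E'
from h import *
np.set_printoptions(precision=1,suppress=True)
def boats(g,P=None):
    hsv=cv2.cvtColor(g['pixels'],cv2.COLOR_RGB2HSV)
    w=((hsv[...,1]<60)&(hsv[...,2]>150)).astype(np.uint8)
    for c in cv2.findContours(w,0,1)[0]:
        c=c[:,0]
        if len(c)<20: continue
        Q=onplane(g,c[:,0],c[:,1],36)[:,:2].astype(np.float32)
        r=cv2.minAreaRect(Q);s=sorted(r[1])
        if not(26<s[0]<48 and 75<s[1]<105): continue
        b=cv2.boxPoints(r);L=max(b[1]-b[0],b[2]-b[1],key=np.linalg.norm)
        print(np.round(c.mean(0)),'c',np.array(r[0]),'size',np.array(s),'jaw yaw',(np.degrees(np.arctan2(L[1],L[0]))-90+90)%180-90)
if __name__=='__main__':
    boats(snap('top','t4.png')); to(470,-83,150)
E
python3 boats.py
```

```text
[423. 288.] c [ 430.5 -285.1] size [33.2 90. ] jaw yaw 15.040085
[384. 271.] c [ 472.5 -184.9] size [35. 92.] jaw yaw -74.462204
[344. 272.] c [470.6 -82.6] size [35.5 92.2] jaw yaw -79.50342
[383. 219.] c [ 609.  -185.8] size [35.  90.8] jaw yaw 72.95154
at [ 431.1 -280.5  280.8] yaw 15.7 turn 0.000 shift [  90.9 -179.6  130.8] F [ 1.6 -0.7  2.6] w 56.7 t 17.4
```

View pics/t4.png

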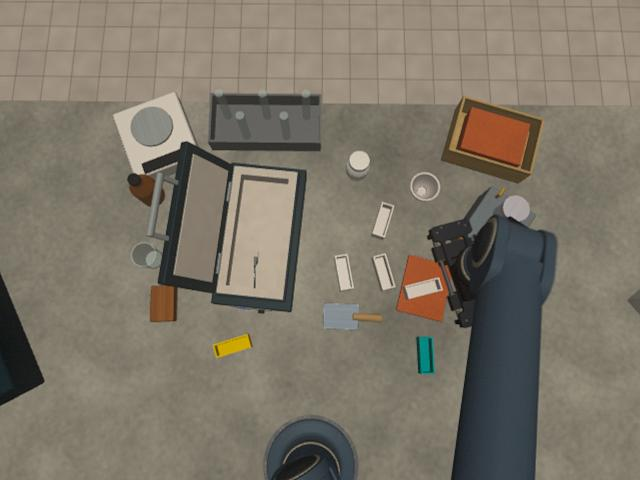

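The finished boat sits flat on the slab, about 10 mm from its centre. The three fresh boats haven't moved. Next is boat (384,271).

Request:
apply_moves(targets=[[0,0,0,0.145],[0,0,0,0.145],[0,0,0,0.145],[0,0,0,0.145],[0,0,0,0.145],[0,0,0,0.145],[0,0,0,0.145],[0,0,0,0.145],[0,0,0,0.145],[0,0,0,0.145],[0,0,0,0.13],[-0.027,-0.022,0.02,0],[-0.027,-0.022,0.03,0],[-0.027,-0.022,0.03,0],[0,0,0.035,0],[0,0,0.035,0],[0,0,0.035,0],[0,0,0,0]])

```text
time_s: 19.2
eef_pos: [481.8, -185.8, 89.5]
orientation: [[0.205, -0.979, 0.001], [-0.979, -0.205, -0.009], [0.01, 0.001, -1.0]]
wrist_force: [-0.6, 0.3, -0.1]
gripper_width: 56.7
```

```bash
python3 - <<'E'
from h import *
to(472.5,-184.9,13,-74.5)
E
```

```text
at [ 481.8 -185.8   89.5] yaw -78.2 turn -0.064 shift [-3.4  8.7 76.5] F [-0.6  0.3 -0.1] w 56.7 t 19.2
```

Request:
apply_moves(targets=[[-0.003,0.009,0.01,-0.064],[0,0,0.025,0],[0,0,0.02,0],[0,0,0.01,0],[0,0,0.004,0],[0,0,0.002,0]])

```text
time_s: 19.8
eef_pos: [478.2, -187.4, 23.3]
orientation: [[0.268, -0.963, 0.012], [-0.963, -0.269, -0.014], [0.016, -0.008, -1.0]]
wrist_force: [0.1, 0.5, -0.6]
gripper_width: 56.6
```

```bash
python3 - <<'E'
from h import *
to(472.5,-184.9,13,-74.5)
E
```

```text
at [ 478.2 -187.4   23.3] yaw -74.4 turn 0.001 shift [-3.9  4.9 10.3] F [ 0.1  0.5 -0.6] w 56.6 t 19.8
```

Request:
apply_moves(targets=[[-0.004,0.004,0.008,0],[0,0.001,0.003,0],[0,0,0.002,0],[0,0,0.001,0]])

```text
time_s: 20.2
eef_pos: [473.7, -185.4, 10.5]
orientation: [[0.268, -0.963, 0.016], [-0.963, -0.268, -0.016], [0.019, -0.011, -1.0]]
wrist_force: [-0.4, 0.4, 0.3]
gripper_width: 56.7
```

Request:
apply_moves(targets=[[0,0,0.001,0],[0,0,0.001,0],[0,0,0,0],[0,0,0,0],[0,0,0,0]], claw=-1)

```text
time_s: 20.7
eef_pos: [474.1, -185.4, 8.6]
orientation: [[0.268, -0.963, 0.017], [-0.963, -0.268, -0.016], [0.02, -0.012, -1.0]]
wrist_force: [0.1, -1.0, -0.0]
gripper_width: 34.0
```

Request:
apply_moves(targets=[[0,0,-0.02,0],[0,0,-0.035,0],[0,0,-0.04,0],[0,0,-0.04,-0.134],[0,0,-0.03,-0.134],[0,0,-0.01,-0.134],[0,0,0,-0.134],[0,0,0,-0.134],[0,0,0,-0.134],[0,0,0,-0.134],[0,0,0,-0.134],[0,0,0,-0.134]])

```text
time_s: 21.9
eef_pos: [469.0, -182.4, 190.1]
orientation: [[0.999, -0.044, 0.013], [-0.043, -0.999, -0.018], [0.014, 0.018, -1.0]]
wrist_force: [0.2, 0.5, -1.3]
gripper_width: 34.2
```

```bash
python3 - <<'E'
from h import *
to(644.6,124,150,-5.4)
E
```

```text
at [ 469.  -182.4  190.1] yaw -2.5 turn 0.051 shift [ 145.9 -321.6   40.1] F [ 0.2  0.5 -1.3] w 34.2 t 21.9
```

Request:
apply_moves(targets=[[0,0,0,0.05],[0.015,-0.032,0,0],[0.015,-0.032,0,0],[0.015,-0.032,0,0],[0.015,-0.032,0,0],[0.015,-0.032,0,0],[0.015,-0.032,0,0],[0.015,-0.032,0,0],[0.015,-0.032,0,0],[0.013,-0.03,0,0],[0.005,-0.015,0,0],[0,0,0,0]])

```text
time_s: 23.1
eef_pos: [638.2, 109.9, 180.6]
orientation: [[0.995, -0.103, 0.004], [-0.102, -0.995, -0.02], [0.006, 0.019, -1.0]]
wrist_force: [-0.5, -0.7, 0.8]
gripper_width: 34.1
```

```bash
python3 - <<'E'
from h import *
to(644.6,124,69,-5.4)
E
```

```text
at [638.2 109.9 180.6] yaw -5.9 turn -0.008 shift [  5.  -14.7 111.6] F [-0.5 -0.7  0.8] w 34.1 t 23.1
```

Request:
apply_moves(targets=[[0.003,-0.008,0,-0.008],[0.002,-0.006,0.01,0],[0,0,0.025,0],[0,0,0.025,0],[0,0,0.02,0],[0,0,0,0]])

```text
time_s: 23.7
eef_pos: [644.3, 115.8, 95.2]
orientation: [[0.995, -0.1, 0.003], [-0.1, -0.995, -0.025], [0.005, 0.025, -1.0]]
wrist_force: [-0.4, 0.0, -1.0]
gripper_width: 34.0
```

```bash
python3 - <<'E'
from h import *
to(644.6,124,69,-5.4)
E
```

```text
at [644.3 115.8  95.2] yaw -5.7 turn -0.006 shift [-0.5 -8.2 26.2] F [-0.4  0.  -1. ] w 34.0 t 23.7
```

Request:
apply_moves(targets=[[0,-0.008,0.008,0],[0,-0.001,0.008,0],[0,0,0.004,0],[0,0,0.002,0],[0,0,0.001,0]])

```text
time_s: 24.2
eef_pos: [646.9, 124.2, 72.5]
orientation: [[0.995, -0.102, 0.006], [-0.102, -0.994, -0.025], [0.009, 0.024, -1.0]]
wrist_force: [0.2, -0.1, -0.0]
gripper_width: 34.0
```

Request:
apply_moves(targets=[[0,0,0.002,0],[0,0,0.002,0],[0,0,0.002,0]])

```text
time_s: 24.5
eef_pos: [647.5, 123.8, 68.5]
orientation: [[0.995, -0.103, 0.008], [-0.103, -0.994, -0.026], [0.01, 0.025, -1.0]]
wrist_force: [-4.8, -1.8, 13.0]
gripper_width: 34.1
```

Request:
apply_moves(targets=[[0,0,-0.001,0],[0,0,0,0],[0,0,0,0],[0,0,-0.02,0],[0,0,-0.04,0],[0,0,-0.04,0],[0,0,-0.04,0.143],[0,0,0,0.143],[0,0,0,0.143],[0,0,0,0.143],[0,0,0,0.143],[0,0,0,0.143],[0,0,0,0.143],[0,0,0,0.143],[0,0,0,0.143],[0,0,0,0]], claw=0.3)

```text
time_s: 26.1
eef_pos: [646.8, 128.9, 214.7]
orientation: [[0.129, -0.992, 0.01], [-0.991, -0.13, -0.022], [0.023, -0.007, -1.0]]
wrist_force: [-0.5, 0.5, -0.0]
gripper_width: 56.6
```

```bash
python3 boats.py;python3 - <<'E'
from h import *
to(470.6,-82.6,100,-79.5)
E
```

```text
[423. 288.] c [ 430.5 -284.9] size [33.2 90.4] jaw yaw 15.040115
[346. 269.] c [476.3 -92.2] size [34.8 98.3] jaw yaw -63.477753
[383. 219.] c [ 608.9 -185.6] size [35.3 91.8] jaw yaw 72.43208
at [646.8 129.  214.7] yaw -82.4 turn 0.000 shift [186.8 203.2  64.7] F [ 0.3  0.5 -1.8] w 56.6 t 26.15
at [646.8 129.  214.7] yaw -82.4 turn -0.051 shift [176.  211.8 114.7] F [ 0.3  0.5 -1.8] w 56.6 t 26.15
```

```bash
python3 - <<'E'
from h import *
g=load('top')
cv2.imwrite('pics/t5c.png',cv2.resize(cv2.cvtColor(g['pixels'][150:330,200:450],cv2.COLOR_RGB2BGR),None,fx=3,fy=3))
E
```

```text
(no output)
```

View pics/t5c.png

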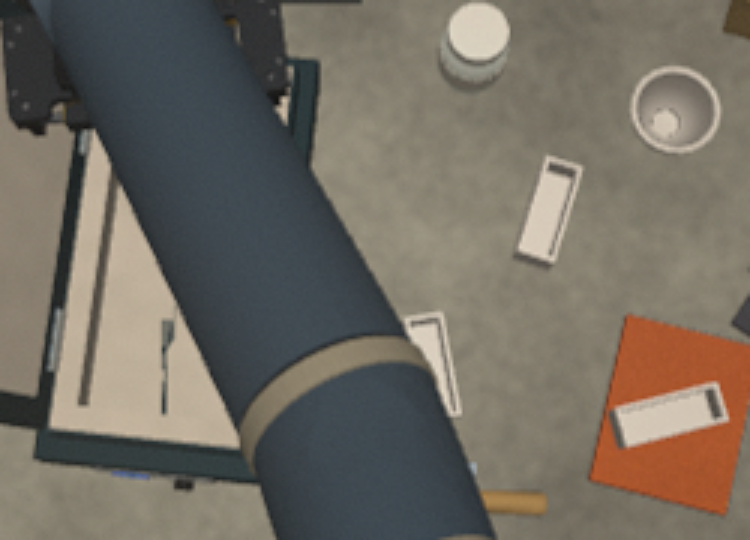

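The boat at crop (440,365) is partly hidden by the arm but hasn't moved, so I'm using its earlier pose.

Request:
apply_moves(targets=[[0,0,0,-0.05],[0.02,0.024,0,0],[0.02,0.024,0,0],[0.02,0.024,0,0],[0.02,0.024,0,0],[0.02,0.024,0,0],[0.02,0.024,0,0],[0.02,0.024,0,0],[0.018,0.022,0,0],[0.01,0.012,0.01,0],[0,0,0.03,0],[0,0,0.03,0],[0,0,0.03,0],[0,0,0.03,0],[0,0,0,0]])

```text
time_s: 27.65
eef_pos: [478.9, -85.8, 83.5]
orientation: [[0.234, -0.972, 0.016], [-0.972, -0.234, -0.022], [0.025, -0.01, -1.0]]
wrist_force: [-0.7, 0.3, -0.6]
gripper_width: 56.5
```

```bash
python3 - <<'E'
from h import *
to(470.6,-82.6,11,-79.5)
E
```

```text
at [478.9 -85.8  83.5] yaw -76.5 turn 0.053 shift [-4.7  7.5 72.5] F [-0.7  0.3 -0.6] w 56.5 t 27.65
```

Request:
apply_moves(targets=[[-0.004,0.006,0.01,0.05],[0,0.002,0.025,0],[0,0,0.02,0],[0,0,0.01,0],[0,0,0.004,0],[0,0,0.002,0]])

```text
time_s: 28.25
eef_pos: [478.0, -84.7, 16.8]
orientation: [[0.194, -0.981, 0.028], [-0.981, -0.195, -0.023], [0.028, -0.023, -0.999]]
wrist_force: [1.1, 0.8, -0.6]
gripper_width: 56.3
```

```bash
python3 - <<'E'
from h import *
g=snap('scene')
to(470.6,-82.6,11,-79.5)
boat=__import__('boats').boats(g)
E
```

```text
at [478.  -84.7  16.8] yaw -78.8 turn 0.012 shift [-3.4  6.9  5.8] F [-0.1 -0.2 -0.3] w 56.9 t 28.3
[191. 312.] c [ 420.8 -282. ] size [37.4 91.8] jaw yaw 14.672333
[119. 276.] c [ 218.9 -388.5] size [35.9 76.1] jaw yaw 69.26401
[629. 162.] c [ 573.2 1146. ] size [36.8 97.5] jaw yaw 85.7749
[6. 0.] c [-2966.9  -398.5] size [27.5 86.1] jaw yaw -33.993477
```

Request:
apply_moves(targets=[[-0.003,0.006,0.003,0.01],[0,0.001,0.003,0],[0,0,0.001,0]])

```text
time_s: 28.6
eef_pos: [471.6, -83.3, 11.0]
orientation: [[0.183, -0.983, 0.032], [-0.983, -0.184, -0.023], [0.029, -0.027, -0.999]]
wrist_force: [0.1, 0.1, 0.8]
gripper_width: 56.6
```

Request:
apply_moves(targets=[[0,0,0.001,0],[0,0,0,0],[0,0,0,0],[0,0,0,0],[0,0,0,0]], claw=-1)

```text
time_s: 29.1
eef_pos: [471.8, -83.3, 10.2]
orientation: [[0.183, -0.982, 0.032], [-0.983, -0.184, -0.023], [0.029, -0.028, -0.999]]
wrist_force: [-0.2, -0.5, 0.2]
gripper_width: 33.9
```

Request:
apply_moves(targets=[[0,0,-0.02,0],[0,0,-0.035,0],[0,0,-0.04,0],[0,0,-0.04,-0.147],[0,0,-0.03,-0.147],[0,0,-0.01,-0.147],[0,0,0,-0.147],[0,0,0,-0.147],[0,0,0,-0.147],[0,0,0,-0.147],[0,0,0,-0.147],[0,0,0,-0.147]])

```text
time_s: 30.3
eef_pos: [463.3, -79.4, 191.0]
orientation: [[0.999, -0.032, 0.027], [-0.031, -0.999, -0.026], [0.028, 0.025, -0.999]]
wrist_force: [0.3, 0.2, -1.0]
gripper_width: 34.3
```

```bash
python3 - <<'E'
from h import *
to(560,132,160,-5.4)
E
```

```text
at [463.3 -79.4 191. ] yaw -1.8 turn 0.063 shift [  76.3 -219.5   31. ] F [ 0.3  0.2 -1. ] w 34.3 t 30.3
```

Request:
apply_moves(targets=[[0,0,0,0.063],[0.011,-0.031,0,0],[0.011,-0.032,0,0],[0.011,-0.032,0,0],[0.011,-0.032,0,0],[0.011,-0.032,0,0],[0.011,-0.032,0,0],[0.011,-0.031,0,0],[0.003,-0.01,0,0],[0,0,0,0]])

```text
time_s: 31.3
eef_pos: [566.1, 147.2, 182.7]
orientation: [[0.994, -0.103, 0.019], [-0.102, -0.994, -0.029], [0.022, 0.027, -0.999]]
wrist_force: [0.5, -0.2, -0.3]
gripper_width: 33.9
```

```bash
python3 - <<'E'
from h import *
to(560,132,71,-5.4)
E
```

```text
at [566.1 147.2 182.7] yaw -5.9 turn -0.008 shift [ -4.6  15.7 111.7] F [ 0.5 -0.2 -0.3] w 33.9 t 31.3
```

Request:
apply_moves(targets=[[-0.003,0.007,0,-0.008],[-0.003,0.006,0.01,0],[0,0,0.025,0],[0,0,0.025,0],[0,0,0.02,0],[0,0,0,0]])

```text
time_s: 31.9
eef_pos: [557.8, 120.3, 99.2]
orientation: [[0.994, -0.106, 0.02], [-0.105, -0.994, -0.034], [0.024, 0.031, -0.999]]
wrist_force: [0.4, 5.3, -2.4]
gripper_width: 33.9
```

```bash
python3 - <<'E'
from h import *
to(560,132,71,-5.4)
E
```

```text
at [557.8 120.3  99.2] yaw -6.0 turn -0.011 shift [  1.1 -11.8  28.2] F [ 0.4  5.3 -2.4] w 33.9 t 31.9
```

Request:
apply_moves(targets=[[0,-0.006,-0.005,0],[0.001,-0.007,0,0],[0,-0.002,0,-0.01],[0,0,0.005,0],[0,0,0.005,0]])

```text
time_s: 32.4
eef_pos: [559.6, 130.0, 94.0]
orientation: [[0.995, -0.101, 0.02], [-0.1, -0.994, -0.038], [0.023, 0.036, -0.999]]
wrist_force: [0.2, 0.3, -1.2]
gripper_width: 33.9
```

```bash
python3 - <<'E'
from h import *
to(560,132,71,-5.4)
E
```

```text
at [559.6 130.   94. ] yaw -5.7 turn -0.006 shift [ 0.2 -2.1 23. ] F [ 0.2  0.3 -1.2] w 33.9 t 32.4
```

Request:
apply_moves(targets=[[0,-0.003,0.008,0],[0,0,0.007,0],[0,0,0.004,0],[0,0,0.002,0],[0,0,0.002,0]])

```text
time_s: 32.9
eef_pos: [560.2, 130.6, 69.5]
orientation: [[0.995, -0.102, 0.018], [-0.101, -0.994, -0.042], [0.022, 0.04, -0.999]]
wrist_force: [-4.8, -2.3, 19.3]
gripper_width: 33.8
```

Request:
apply_moves(targets=[[0,0,-0.001,0],[0,0,0,0],[0,0,0,0],[0,0,-0.02,0],[0,0,-0.04,0],[0,0,-0.04,0],[0,0,-0.04,-0.148],[0,0,0,-0.148],[0,0,0,-0.148],[0,0,0,-0.148],[0,0,0,-0.148],[0,0,0,-0.148],[0,0,0,-0.148],[0,0,0,-0.148],[0,0,0,-0.148],[0,0,0,-0.06],[0,0,0,0]], claw=0.3)

```text
time_s: 34.6
eef_pos: [557.5, 137.6, 214.8]
orientation: [[0.251, 0.968, 0.019], [0.967, -0.25, -0.04], [-0.034, 0.028, -0.999]]
wrist_force: [-1.0, -0.0, 0.7]
gripper_width: 56.5
```

```bash
python3 boats.py;python3 - <<'E'
from h import *
to(608.9,-185.7,100,72.7)
s=observe();print(s['orientation'].round(3),s['joint_pos'].round(1))
E
```

```text
[423. 288.] c [ 430.5 -284.9] size [33.2 90.4] jaw yaw 15.040115
[383. 219.] c [ 608.8 -185.6] size [35.6 92.1] jaw yaw 73.37842
at [557.5 137.5 214.8] yaw 75.4 turn 0.000 shift [-235.4  -29.    64.8] F [0.  0.2 0.3] w 56.7 t 34.65
at [557.5 137.5 214.8] yaw 75.4 turn 0.047 shift [-293.2  145.2  114.8] F [0.  0.2 0.3] w 56.7 t 34.65
[[ 0.252  0.967  0.019]
 [ 0.967 -0.251 -0.04 ]
 [-0.034  0.028 -0.999]] [ 25.1  29.9 -61.6 100.4  31.1  68.   29.5]
```

Request:
apply_moves(targets=[[0,0,0,0.04],[-0.029,0.0145,0,0],[-0.029,0.0145,0,0],[-0.029,0.0145,0,0],[-0.029,0.0145,0,0],[-0.029,0.0145,0,0],[-0.029,0.0145,0,0],[-0.029,0.0145,0,0],[-0.029,0.0145,0,0],[-0.029,0.0145,0,0],[-0.015,0.008,0,0],[0,0,0.03,0],[0,0,0.03,0],[0,0,0.03,0],[0,0,0.03,0],[0,0,0,0]])

```text
time_s: 36.25
eef_pos: [613.6, -181.0, 106.0]
orientation: [[0.31, 0.951, 0.024], [0.95, -0.309, -0.041], [-0.031, 0.036, -0.999]]
wrist_force: [-0.2, -0.8, -0.5]
gripper_width: 56.4
```

```bash
python3 - <<'E'
from h import *
to(608.8,-185.6,11,73)
s=observe();print(s['orientation'].round(3),s['joint_pos'].round(1))
E
```

```text
at [ 613.6 -181.   106. ] yaw 71.9 turn -0.018 shift [-5.8 -3.3 95. ] F [-0.2 -0.8 -0.5] w 56.4 t 36.25
[[ 0.31   0.951  0.024]
 [ 0.95  -0.309 -0.041]
 [-0.031  0.036 -0.999]] [ 47.8  40.5 -53.7  98.7  40.1  59.8  51.8]
```

Request:
apply_moves(targets=[[-0.003,-0.006,0.01,-0.018],[0,0,0.025,0],[0,0,0.025,0],[0,0,0.015,0],[0,0,0.007,0],[0,0,0.003,0]])

```text
time_s: 36.85
eef_pos: [613.2, -183.1, 25.4]
orientation: [[0.288, 0.957, 0.036], [0.957, -0.287, -0.042], [-0.03, 0.046, -0.998]]
wrist_force: [0.2, -0.1, -0.3]
gripper_width: 56.8
```

```bash
python3 - <<'E'
from h import *
to(608.8,-185.6,11,73)
E
```

```text
at [ 613.2 -183.1   25.4] yaw 73.2 turn 0.004 shift [-3.7 -3.5 14.4] F [ 0.2 -0.1 -0.3] w 56.8 t 36.85
```

Request:
apply_moves(targets=[[-0.004,-0.003,0.008,0],[0,-0.001,0.004,0],[0,0,0.002,0]])

```text
time_s: 37.15
eef_pos: [609.8, -186.8, 12.7]
orientation: [[0.289, 0.957, 0.039], [0.957, -0.287, -0.043], [-0.03, 0.05, -0.998]]
wrist_force: [-0.3, -0.2, -0.8]
gripper_width: 56.5
```

Request:
apply_moves(targets=[[0,0,0,0],[0,0,0,0],[0,0,0,0],[0,0,0,0],[0,0,0,0]], claw=-1)

```text
time_s: 37.65
eef_pos: [610.5, -186.6, 13.6]
orientation: [[0.289, 0.957, 0.041], [0.957, -0.287, -0.043], [-0.03, 0.052, -0.998]]
wrist_force: [-0.1, 0.5, -0.7]
gripper_width: 34.1
```

Request:
apply_moves(targets=[[0,0,-0.02,0],[0,0,-0.035,0],[0,0,-0.04,0],[0,0,-0.04,0.14],[0,0,-0.03,0.14],[0,0,-0.01,0.14],[0,0,0,0.14],[0,0,0,0.14],[0,0,0,0.14],[0,0,0,0.14],[0,0,0,0.14],[0,0,0,0.14],[0,0,0,0.14],[0,0,0,0]])

```text
time_s: 39.05
eef_pos: [602.5, -170.7, 214.4]
orientation: [[0.984, -0.168, 0.052], [-0.166, -0.985, -0.043], [0.059, 0.034, -0.998]]
wrist_force: [0.1, -0.9, -1.3]
gripper_width: 34.6
```

```bash
python3 - <<'E'
from h import *
to(475.4,140,160,-5.4)
s=observe();print(s['joint_pos'].round(1))
E
```

```text
at [ 602.5 -170.7  214.4] yaw -9.5 turn -0.072 shift [-155.8 -297.4   54.4] F [ 0.1 -0.9 -1.3] w 34.6 t 39.05
[ 40.8  26.2 -40.6  96.4  21.7  61.6 -16.1]
```

Request:
apply_moves(targets=[[0,0,0,-0.07],[-0.0155,-0.0295,0,0],[-0.0155,-0.0295,0,0],[-0.0155,-0.0295,0,0],[-0.0155,-0.0295,0,0],[-0.0155,-0.0295,0,0],[-0.0155,-0.0295,0,0],[-0.0155,-0.0295,0,0],[-0.0155,-0.0295,0,0],[-0.015,-0.03,0,0],[-0.008,-0.015,0,0],[0,0,0,0]])

```text
time_s: 40.25
eef_pos: [471.1, 135.4, 203.5]
orientation: [[0.997, -0.047, 0.063], [-0.045, -0.998, -0.044], [0.065, 0.041, -0.997]]
wrist_force: [0.0, -0.1, -1.0]
gripper_width: 34.3
```

```bash
python3 - <<'E'
from h import *
to(475.4,140,74,-5.4)
s=observe();print(s['joint_pos'].round(1))
E
```

```text
at [471.1 135.4 203.5] yaw -2.6 turn 0.049 shift [  3.8  -5.  129.5] F [ 0.  -0.1 -1. ] w 34.3 t 40.25
[ 20.   15.5 -50.5 113.3  19.2  56.2 -42.6]
```

Request:
apply_moves(targets=[[-0.002,-0.005,0,0.05],[-0.003,-0.005,0.01,0],[0,0,0.025,0],[0,0,0.025,0],[0,0,0.02,0],[0,0,0.015,0],[0,0,0,0]])

```text
time_s: 40.95
eef_pos: [475.6, 136.2, 104.4]
orientation: [[0.994, -0.088, 0.066], [-0.085, -0.995, -0.048], [0.069, 0.042, -0.997]]
wrist_force: [-0.2, 0.1, -1.9]
gripper_width: 34.4
```

```bash
python3 - <<'E'
from h import *
to(475.4,140,74,-5.4)
s=observe();print(s['joint_pos'].round(1))
E
```

```text
at [475.6 136.2 104.4] yaw -4.9 turn 0.009 shift [-0.6 -3.7 30.4] F [-0.2  0.1 -1.9] w 34.4 t 40.95
[ 13.1  23.7 -44.8 118.8  29.5  45.8 -54.9]
```

Request:
apply_moves(targets=[[-0.002,-0.005,0.008,0],[0,0,0.008,0],[0,0,0.004,0],[0,0,0.003,0],[0,0,0.002,0],[0,0,0.002,0]])

```text
time_s: 41.55
eef_pos: [477.8, 140.1, 76.8]
orientation: [[0.994, -0.087, 0.069], [-0.084, -0.995, -0.047], [0.073, 0.041, -0.997]]
wrist_force: [0.3, -0.1, -1.8]
gripper_width: 34.3
```

Request:
apply_moves(targets=[[0,0,0.002,0],[0,0,0.002,0],[0,0,0.002,0]])

```text
time_s: 41.85
eef_pos: [479.5, 140.2, 73.2]
orientation: [[0.994, -0.088, 0.072], [-0.085, -0.995, -0.048], [0.076, 0.042, -0.996]]
wrist_force: [-5.1, -2.3, 17.2]
gripper_width: 34.2
```

Request:
apply_moves(targets=[[0,0,0,0],[0,0,0,0],[0,0,0,0],[0,0,-0.02,0],[0,0,-0.04,0],[0,0,-0.04,0],[0,0,-0.04,0],[0,0,-0.04,0],[0,0,-0.04,0],[0,0,-0.04,0],[0,0,0,0]], claw=0.3)

```text
time_s: 42.95
eef_pos: [459.8, 153.6, 340.9]
orientation: [[0.994, -0.086, 0.069], [-0.082, -0.995, -0.049], [0.073, 0.043, -0.996]]
wrist_force: [-0.3, 0.8, -1.2]
gripper_width: 56.7
```

```bash
python3 - <<'E'
from h import *
g=snap('scene','s6.png'); 
cv2.imwrite('pics/s6c.png',cv2.resize(cv2.cvtColor(g['pixels'][180:380,140:500],cv2.COLOR_RGB2BGR),None,fx=2.2,fy=2.2))
to(582,330,330,-95.4)
s=observe();print(s['joint_pos'].round(1))
E
```

```text
at [458.7 152.4 338.3] yaw -4.8 turn 1.582 shift [-188.4 -106.     8.3] F [-0.7  0.6 -0.4] w 56.6 t 43.0
[ 23.4   6.6 -53.2 102.9  10.2  71.6 -37.5]
```

View pics/s6c.png

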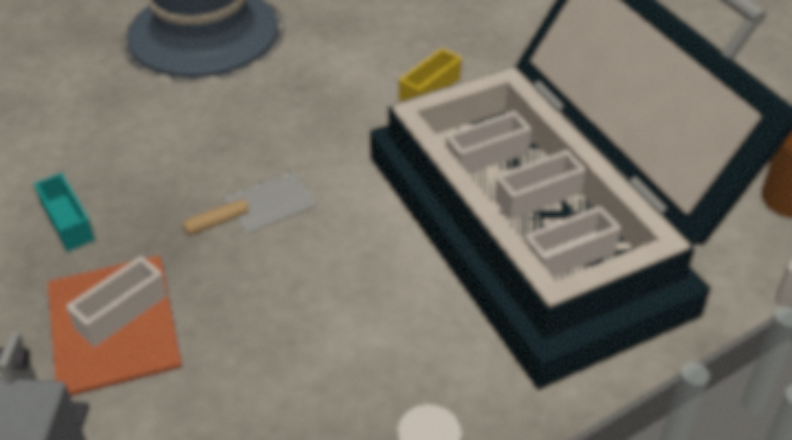

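The scene crop shows three boats in the chamber at about (487,140), (540,180) and (573,235). The middle one may be sitting higher, so I'm checking heights.

```bash
python3 - <<'E'
from h import *
np.set_printoptions(precision=1,suppress=True)
a=np.radians(-5.4);R=np.array([[np.cos(a),-np.sin(a)],[np.sin(a),np.cos(a)]])
for n in('scene','top'):
    g=snap(n); P=cloud(g);L=(P[...,:2]-[560,132])@R;H=P[...,2]
    for x0 in(-81,0,87):
        for y0 in (-40,-20,0,20,40):
            m=(abs(L[...,0]-x0)<25)&(abs(L[...,1]-y0)<10)&(H>40)&(H<140)
            if m.sum()>10: print(n,x0,y0,m.sum(),'z pct5,50,95',np.percentile(H[m],[5,50,95,99]))
cv2.imwrite('pics/t7c.png',cv2.resize(cv2.cvtColor(g['pixels'][140:330,180:330],cv2.COLOR_RGB2BGR),None,fx=3.1,fy=3.1))
E
```

```text
scene -81 -40 111 z pct5,50,95 [67.1 87.3 95.5 96.7]
scene -81 -20 171 z pct5,50,95 [57.6 79.  94.8 96.1]
scene -81 0 168 z pct5,50,95 [57.3 78.3 94.3 95.7]
scene -81 20 167 z pct5,50,95 [57.6 79.6 95.4 96.7]
scene -81 40 166 z pct5,50,95 [57.9 81.8 95.4 96.7]
scene 0 -40 21 z pct5,50,95 [57.1 59.  75.1 80.6]
scene 0 -20 249 z pct5,50,95 [57.6 78.9 95.4 96.9]
scene 0 0 183 z pct5,50,95 [58.6 78.7 95.3 97. ]
scene 0 20 185 z pct5,50,95 [58.4 78.7 94.8 96. ]
scene 0 40 174 z pct5,50,95 [58.1 78.4 95.1 96.4]
scene 87 -40 137 z pct5,50,95 [69.9 89.8 96.2 96.5]
scene 87 -20 203 z pct5,50,95 [58.1 77.9 95.  95.7]
scene 87 0 200 z pct5,50,95 [59.1 78.7 94.7 96.1]
scene 87 20 192 z pct5,50,95 [58.  77.1 95.5 97.3]
scene 87 40 185 z pct5,50,95 [58.2 81.3 95.4 96.4]
top -81 -40 166 z pct5,50,95 [57.8 64.4 97.  99.2]
top -81 -20 158 z pct5,50,95 [58.1 65.3 97.  98.9]
top -81 0 161 z pct5,50,95 [ 58.6  65.   97.2 100. ]
top -81 20 158 z pct5,50,95 [58.6 65.2 98.2 99.9]
top -81 40 65 z pct5,50,95 [59.1 64.9 96.7 98.5]
top 0 -40 153 z pct5,50,95 [56.2 60.6 64.1 66.7]
top 0 -20 168 z pct5,50,95 [ 58.8  70.9  98.4 100.9]
top 0 0 156 z pct5,50,95 [59.2 66.2 98.  99.8]
top 0 20 150 z pct5,50,95 [58.6 65.3 96.4 98.8]
top 0 40 26 z pct5,50,95 [58.2 62.  68.6 72.6]
top 87 -40 163 z pct5,50,95 [57.8 68.7 97.4 99.9]
top 87 -20 154 z pct5,50,95 [59.4 66.7 97.5 98.6]
top 87 0 161 z pct5,50,95 [59.3 66.6 96.7 98.5]
top 87 20 160 z pct5,50,95 [58.7 66.8 98.2 99.9]
top 87 40 99 z pct5,50,95 [61.1 80.5 98.6 99.8]
```

View pics/t7c.png

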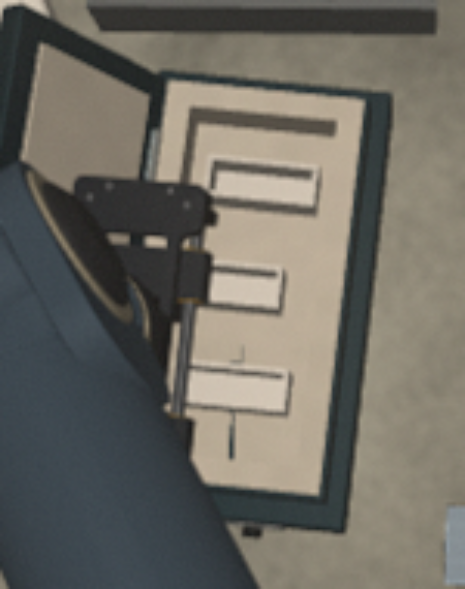

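All three boats are flat on the floor, with rims at about 96 mm. Next I go back to the bar, with the jaws turned the other way round to keep joint 7 away from its limit.

Request:
apply_moves(targets=[[0,0,-0.03,-0.145],[0,0,-0.03,-0.145],[0,0,0,-0.145],[0,0,0,-0.145],[0,0,0,-0.145],[0,0,0,-0.145],[0,0,0,-0.145],[0,0,0,-0.145],[0,0,0,-0.145],[0,0,0,-0.145],[0,0,0,-0.145],[0.027,0.0147,0,0],[0.027,0.0147,0,0],[0.027,0.0147,0,0],[0.027,0.0147,0,0],[0.027,0.0147,0,0],[0.027,0.0147,0,0],[0.02,0.01,0,0],[0,0,0,0]], claw=-0.1)

```text
time_s: 45.0
eef_pos: [548.4, 324.7, 337.9]
orientation: [[0.009, 1.0, -0.017], [0.997, -0.01, -0.078], [-0.078, -0.016, -0.997]]
wrist_force: [-0.8, -0.1, -0.1]
gripper_width: 39.5
```

```bash
python3 - <<'E'
from h import *
np.set_printoptions(precision=1,suppress=True)
to(579,330,264,84.6)
s=observe();print(s['joint_pos'].round(1),s['orientation'].round(3))
# measure bar in scene view: points above 262 mm
g=snap('scene','s8.png');P=cloud(g);H=P[...,2]
m=(abs(H-281)<9)&(abs(P[...,0]-579)<60)&(abs(P[...,1]-330)<25)
print(m.sum(),np.median(P[m],0),P[m].min(0),P[m].max(0))
v,u=np.nonzero(m);print(u.min(),u.max(),v.min(),v.max())
E
```

```text
at [548.4 324.7 337.9] yaw 89.5 turn 0.086 shift [ 8.2 29.9 73.9] F [-0.8 -0.1 -0.1] w 39.5 t 45.0
[  0.2  30.9 -57.2  79.6  27.4  87.5  33.1] [[ 0.   1.  -0. ]
 [ 1.  -0.  -0.1]
 [-0.1 -0.  -1. ]]
307 [581.8 325.9 279.6] [519.2 314.4 272.1] [638.4 341.6 283.7]
443 484 157 187
```

View pics/s8.png

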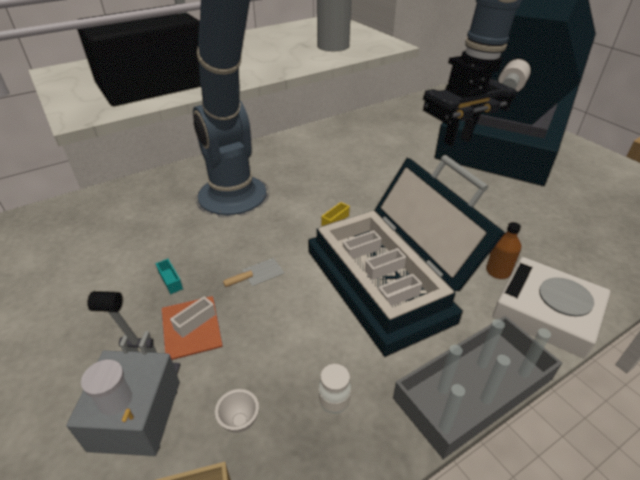

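Request:
apply_moves(targets=[[0.005,0.01,0,0.086],[0.005,0.01,0,0],[0.004,0.01,0,0],[0,0,0.015,0],[0,0,0.015,0],[0,0,0,0]])

```text
time_s: 45.65
eef_pos: [578.6, 327.5, 299.5]
orientation: [[0.095, 0.995, -0.023], [0.991, -0.097, -0.087], [-0.089, -0.015, -0.996]]
wrist_force: [0.3, 0.5, 0.3]
gripper_width: 39.4
```

```bash
python3 - <<'E'
from h import *
to(579,330,262,84.6)
E
```

```text
at [578.6 327.5 299.5] yaw 84.5 turn -0.001 shift [ 2.5  0.2 37.5] F [0.3 0.5 0.3] w 39.4 t 45.65
```

Request:
apply_moves(targets=[[0.004,0,0.013,0],[0,0,0.012,0],[0,0,0.008,0],[0,0,0.003,0]])

```text
time_s: 46.05
eef_pos: [577.2, 327.7, 260.1]
orientation: [[0.094, 0.995, -0.024], [0.991, -0.096, -0.088], [-0.09, -0.015, -0.996]]
wrist_force: [-0.1, -0.2, 0.3]
gripper_width: 39.4
```

Request:
apply_moves(targets=[[0,0,0.001,0],[0,0,0.001,0],[0,0,0.001,0],[0,0,0,0],[0,0,0,0],[0,0,0,0]], claw=-1, squeeze=20)

```text
time_s: 46.65
eef_pos: [577.2, 328.8, 257.5]
orientation: [[0.093, 0.995, -0.022], [0.992, -0.095, -0.085], [-0.087, -0.014, -0.996]]
wrist_force: [-0.2, 0.7, -1.2]
gripper_width: 15.6
```

```bash
sed -i 's/^S=np.array(\[[^]]*\])/S=np.array([546.7,6.4,100.1])/; s/d=pos(t)-c;c=pos(t);.*/d=pos(t)-c;c=pos(t);w=s["orientation"].T@np.r_[Y*d[0],d[1]];rows.append(np.round(np.r_[w\/1e3,0],3))/' arc.py; python3 arc.py 12 -0.06 0
```

```text
th 2.120 r-err -0.0 xf 0.1 F [-0.2  0.7 -1.2] w 15.6 t 46.65
[[-0.011, -0.0, -0.006, 0.0], [-0.011, -0.0, -0.005, 0.0], [-0.012, -0.0, -0.004, 0.0], [-0.012, -0.0, -0.004, 0.0], [-0.012, -0.0, -0.003, 0.0], [-0.012, -0.0, -0.002, 0.0], [-0.012, -0.0, -0.002, 0.0], [-0.012, -0.0, -0.001, 0.0], [-0.012, -0.0, -0.0, 0.0], [-0.012, 0.0, 0.001, 0.0], [-0.012, 0.0, 0.001, 0.0], [-0.012, 0.0, 0.002, 0.0]]
```

Request:
apply_moves(targets=[[-0.008,0,-0.005,0],[-0.011,0,-0.005,0],[-0.012,0,-0.004,0],[-0.012,0,-0.004,0],[-0.012,0,-0.003,0],[-0.012,0,-0.002,0],[-0.012,0,-0.002,0],[-0.012,0,-0.001,0]])

```text
time_s: 47.45
eef_pos: [568.5, 236.9, 295.8]
orientation: [[0.092, 0.996, -0.019], [0.993, -0.094, -0.078], [-0.079, -0.012, -0.997]]
wrist_force: [0.9, 2.6, -1.3]
gripper_width: 15.7
```

```bash
python3 arc.py 12 -0.06 0
```

```text
th 1.635 r-err 2.9 xf -0.0 F [ 0.9  2.6 -1.3] w 15.7 t 47.45
[[-0.013, 0.0, 0.003, 0.0], [-0.012, -0.0, 0.001, 0.0], [-0.012, -0.0, 0.001, 0.0], [-0.012, 0.0, 0.002, 0.0], [-0.012, 0.0, 0.003, 0.0], [-0.012, 0.0, 0.004, 0.0], [-0.012, 0.0, 0.004, 0.0], [-0.011, 0.0, 0.005, 0.0], [-0.011, 0.0, 0.006, 0.0], [-0.011, 0.0, 0.006, 0.0], [-0.01, 0.0, 0.007, 0.0], [-0.01, 0.0, 0.007, 0.0]]
```

Request:
apply_moves(targets=[[-0.012,0,0.003,0],[-0.012,0,0.002,0],[-0.012,0,0.002,0],[-0.012,0,0.002,0],[-0.012,0,0.003,0],[-0.012,0,0.004,0],[-0.012,0,0.004,0],[-0.011,0,0.005,0]])

```text
time_s: 48.25
eef_pos: [557.9, 131.9, 280.3]
orientation: [[0.094, 0.995, -0.017], [0.992, -0.095, -0.078], [-0.079, -0.01, -0.997]]
wrist_force: [0.7, 0.7, 0.8]
gripper_width: 15.4
```

```bash
python3 arc.py 12 -0.06 0
```

```text
th 1.118 r-err 1.8 xf -0.6 F [0.7 0.7 0.8] w 15.4 t 48.25
[[-0.01, 0.0, 0.008, 0.0], [-0.01, 0.0, 0.007, 0.0], [-0.01, 0.0, 0.007, 0.0], [-0.01, 0.0, 0.008, 0.0], [-0.009, 0.0, 0.008, 0.0], [-0.009, 0.0, 0.009, 0.0], [-0.008, 0.0, 0.009, 0.0], [-0.007, 0.0, 0.01, 0.0], [-0.007, 0.0, 0.01, 0.0], [-0.006, 0.0, 0.011, 0.0], [-0.006, 0.0, 0.011, 0.0], [-0.005, 0.0, 0.011, 0.0]]
```

Request:
apply_moves(targets=[[-0.01,0,0.008,0],[-0.01,0,0.007,0],[-0.01,0,0.007,0],[-0.01,0,0.008,0],[-0.009,0,0.008,0],[-0.009,0,0.009,0],[-0.008,0,0.009,0],[-0.007,0,0.01,0]])

```text
time_s: 49.05
eef_pos: [549.7, 47.0, 214.4]
orientation: [[0.094, 0.995, -0.016], [0.993, -0.095, -0.076], [-0.077, -0.009, -0.997]]
wrist_force: [2.2, 2.5, -2.1]
gripper_width: 15.4
```

```bash
python3 arc.py 12 -0.06 0
```

```text
th 0.594 r-err 1.7 xf -0.8 F [ 2.2  2.5 -2.1] w 15.4 t 49.05
[[-0.005, 0.0, 0.012, 0.0], [-0.006, 0.0, 0.011, 0.0], [-0.005, 0.0, 0.011, 0.0], [-0.004, 0.0, 0.012, 0.0], [-0.004, 0.0, 0.012, 0.0], [-0.003, 0.0, 0.012, 0.0], [-0.002, 0.0, 0.012, 0.0], [-0.002, 0.0, 0.012, 0.0], [-0.001, 0.0, 0.012, 0.0], [-0.0, 0.0, 0.011, 0.0], [0.0, 0.0, 0.0, 0.0], [0.0, 0.0, 0.0, 0.0]]
```

Request:
apply_moves(targets=[[-0.005,0,0.012,0],[-0.006,0,0.011,0],[-0.005,0,0.011,0],[-0.004,0,0.012,0],[-0.004,0,0.012,0],[-0.003,0,0.012,0],[-0.002,0,0.01,0],[-0.002,0,0.008,0]])

```text
time_s: 49.85
eef_pos: [546.1, 9.7, 121.6]
orientation: [[0.092, 0.996, -0.013], [0.993, -0.093, -0.07], [-0.07, -0.006, -0.997]]
wrist_force: [2.9, 6.5, -1.3]
gripper_width: 14.8
```

```bash
python3 arc.py 6 -0.04 0
```

```text
th 0.106 r-err -0.8 xf -0.9 F [ 2.9  6.5 -1.3] w 14.8 t 49.85
[[-0.001, 0.0, 0.008, 0.0], [-0.0, 0.0, 0.008, 0.0], [-0.0, 0.0, 0.005, 0.0], [0.0, 0.0, 0.0, 0.0], [0.0, 0.0, 0.0, 0.0], [0.0, 0.0, 0.0, 0.0]]
```

Request:
apply_moves(targets=[[-0.001,0,0.007,0],[0,0,0.006,0],[0,0,0.005,0],[0,0,0.003,0],[0,0,0.002,0],[0,0,0.001,0]])

```text
time_s: 50.45
eef_pos: [547.1, 8.0, 105.1]
orientation: [[0.089, 0.996, -0.01], [0.993, -0.089, -0.081], [-0.081, -0.003, -0.997]]
wrist_force: [-0.7, 3.6, 2.0]
gripper_width: 15.0
```

```bash
python3 arc.py 2 -0.01 -0.05; python3 -c "
from h import *
print(observe()['joint_pos'].round(1))"
```

```text
th 0.025 r-err -1.3 xf 0.2 F [-0.7  3.6  2. ] w 15.0 t 50.45
[[-0.001, -0.0, 0.002, 0.0], [0.0, 0.0, 0.002, 0.0]]
[ 30.3  32.6 -51.1 109.4  35.6  56.5  46.4]
```

Request:
apply_moves(targets=[[0,0,0.003,0],[0,0,0.002,0],[0,0,0.002,0],[0,0,0.002,0]])

```text
time_s: 50.85
eef_pos: [547.2, 7.8, 104.9]
orientation: [[0.088, 0.996, -0.009], [0.992, -0.088, -0.092], [-0.093, -0.001, -0.996]]
wrist_force: [-4.7, 2.4, 15.6]
gripper_width: 15.2
```

Request:
apply_moves(targets=[[0,0,-0.001,0],[0,0,0,0],[0,0,0,0],[0,0,0,0],[0,0,0,0],[0,0,-0.015,0],[0,0,-0.03,0],[0,0,-0.04,0],[0,0,-0.04,0],[0,0,-0.05,0],[0,0,-0.05,0],[0,0,-0.05,0],[0,0,-0.04,0]], claw=-0.1)

```text
time_s: 52.15
eef_pos: [546.0, 34.6, 423.0]
orientation: [[0.084, 0.996, -0.028], [0.991, -0.087, -0.104], [-0.106, -0.019, -0.994]]
wrist_force: [1.5, 1.2, -0.2]
gripper_width: 38.7
```

```bash
python3 - <<'E'
from h import *
np.set_printoptions(precision=1,suppress=True)
g=snap('scene');P=cloud(g);H=P[...,2]
a=np.radians(-5.4);R=np.array([[np.cos(a),-np.sin(a)],[np.sin(a),np.cos(a)]]);L=(P[...,:2]-[560,132])@R
for y in(-70,-60,0,60):
    m=(abs(L[...,1]-y)<6)&(abs(L[...,0])<150)&(H>100); print('hatch y',y,m.sum(),np.percentile(H[m],[10,50,90]) if m.sum() else'')
m=(abs(L[...,1]+126)<10)&(abs(L[...,0])<50)&(H>90)&(H<160);print('bar',m.sum(),np.percentile(H[m],[50,95]))
# grip of lever: dark pts above 245 near
m=(H>250)&(H<290)&(np.hypot(P[...,0]-533,P[...,1]+418)<60);print('grip',m.sum(),np.median(P[m],0),P[m].min(0),P[m].max(0))
v,u=np.nonzero(m);print(u.min(),u.max(),v.min(),v.max())
cv2.imwrite('pics/s9c.png',cv2.resize(cv2.cvtColor(g['pixels'][260:460,60:260],cv2.COLOR_RGB2BGR),None,fx=3,fy=3))
g=snap('top');P=cloud(g);H=P[...,2]
m=(H>250)&(H<295)&(np.hypot(P[...,0]-533,P[...,1]+418)<60);print('grip top',m.sum(),np.median(P[m],0))
v,u=np.nonzero(m)
if len(v): Q=onplane(g,u,v,275)[:,:2].astype(np.float32);print(cv2.minAreaRect(Q))
to(533,-418,340,-35)
E
```

```text
hatch y -70 1529 [126.2 470.5 621.1]
hatch y -60 963 [126.  128.9 622.9]
hatch y 0 647 [126.9 145.  523.9]
hatch y 60 250 [125.6 127.1 128.7]
bar 257 [122.8 125.8]
grip 708 [ 545.5 -424.5  276.1] [ 519.  -451.5  251. ] [ 564.7 -398.   284.5]
87 123 291 312
grip top 390 [ 536.  -420.4  281. ]
((536.841552734375, -422.40753173828125), (49.63114929199219, 36.73786163330078), 54.69734573364258)
at [548.   36.6 426.3] yaw 85.1 turn 2.097 shift [248.5 381.   86.3] F [-0.3  0.   0.2] w 38.9 t 52.25
```

View pics/s9c.png

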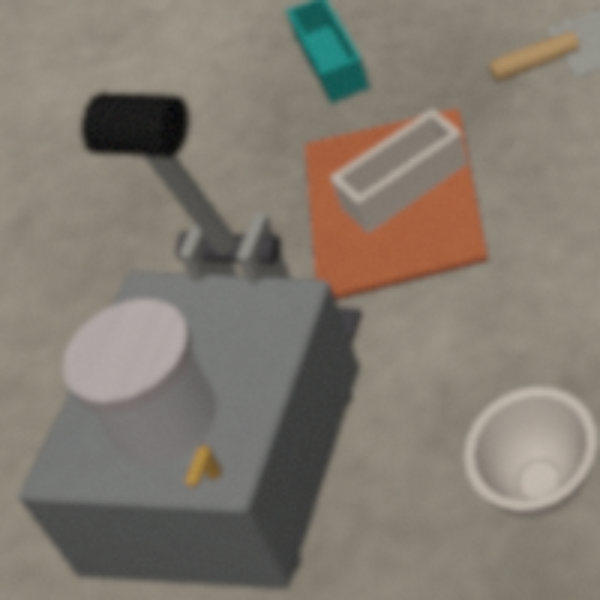

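The hatch is flat and shut: z is about 127 mm front and back, and the bar top is at 126. The lever grip, seen at crop (135,125), measures about (539,-423,267).

Request:
apply_moves(targets=[[0,0,0,0.146],[0,0,0,0.146],[0,0,0,0.146],[0,0,0,0.146],[0,0,0,0.146],[0,0,0,0.146],[0,0,0,0.146],[0,0,0,0.146],[0,0,0,0.146],[0,0,0,0.146],[0,0,0,0.146],[0,0,0,0.146],[0,0,0,0.146],[0,0,0,0.146],[0,0,0,0.1],[0,0,0,0]], claw=0.4)

```text
time_s: 53.85
eef_pos: [539.3, 41.1, 430.0]
orientation: [[0.753, -0.657, -0.022], [-0.656, -0.748, -0.102], [0.05, 0.091, -0.995]]
wrist_force: [0.1, -0.3, -0.7]
gripper_width: 61.1
```

```bash
python3 - <<'E'
from h import *
to(539,-423,360,-35.3)
s=observe();print(s['joint_pos'].round(1),s['orientation'].round(3))
E
```

```text
at [539.3  41.1 430. ] yaw -41.1 turn -0.100 shift [267.9 379.   70. ] F [ 0.1 -0.3 -0.7] w 61.1 t 53.85
[ 19.5  12.2 -38.7  84.7  12.7  88.9 -60.5] [[ 0.753 -0.657 -0.022]
 [-0.656 -0.748 -0.102]
 [ 0.05   0.091 -0.995]]
```

Request:
apply_moves(targets=[[0,0,0,-0.1],[0.0195,0.0272,0.002,0],[0.0195,0.0272,0.002,0],[0.0195,0.0272,0.002,0],[0.0195,0.0272,0.002,0],[0.0195,0.0272,0.002,0],[0.0195,0.0272,0.002,0],[0.0195,0.0272,0.002,0],[0.0195,0.0272,0.002,0],[0.0195,0.0272,0.002,0],[0.0195,0.0272,0.002,0],[0.0195,0.0272,0.002,0],[0.0195,0.0272,0.002,0],[0.017,0.025,0.002,0],[0,0,0,0]])

```text
time_s: 55.35
eef_pos: [548.7, -402.4, 446.6]
orientation: [[0.847, -0.531, -0.026], [-0.531, -0.842, -0.097], [0.029, 0.096, -0.995]]
wrist_force: [-0.1, -1.0, -0.7]
gripper_width: 61.3
```

```bash
cat >> h.py <<'E'
def tof(x,y,z):
    "full-orientation tool shift"
    s=observe();print('full shift',np.round(s['orientation'].T@(np.array([x,y,z])-s['eef_pos']),1))
E
python3 - <<'E'
from h import *
to(539,-423,320,-35.3);tof(539,-423,320)
s=observe();print(s['joint_pos'].round(1),s['orientation'].round(3))
E
```

```text
at [ 548.7 -402.4  446.6] yaw -32.1 turn 0.056 shift [  4.   22.5 126.6] F [-0.1 -1.  -0.7] w 61.3 t 55.35
full shift [ -1.   10.4 128.2]
[ 46.8  23.5 -26.6  66.7  16.   91.3  -9.5] [[ 0.847 -0.531 -0.026]
 [-0.531 -0.842 -0.097]
 [ 0.029  0.096 -0.995]]
```

Request:
apply_moves(targets=[[-0.001,0.005,0.02,0.055],[0,0.005,0.03,0],[0,0,0.03,0],[0,0,0.03,0],[0,0,0.015,0],[0,0,0,0]])

```text
time_s: 55.95
eef_pos: [539.0, -419.0, 319.2]
orientation: [[0.824, -0.566, -0.024], [-0.566, -0.82, -0.092], [0.032, 0.089, -0.995]]
wrist_force: [0.2, -0.2, 0.6]
gripper_width: 60.9
```

```bash
python3 - <<'E'
from h import *
np.set_printoptions(precision=1,suppress=True)
to(539,-423,263,-35.3);tof(539,-423,263)
s=observe();print(s['joint_pos'].round(1),s['orientation'].round(3))
g=snap('scene');P=cloud(g);H=P[...,2];m=(H>250)&(H<290)&(np.hypot(P[...,0]-539,P[...,1]+423)<45);print('grip',m.sum(),np.median(P[m],0),P[m].min(0),P[m].max(0))
cv2.imwrite('pics/s10c.png',cv2.resize(cv2.cvtColor(g['pixels'][180:380,20:220],cv2.COLOR_RGB2BGR),None,fx=3,fy=3))
E
```

```text
at [ 539.  -419.   319.2] yaw -34.5 turn 0.015 shift [ 2.3  3.3 56.2] F [ 0.2 -0.2  0.6] w 60.9 t 55.95
full shift [ 0.4 -1.7 56.3]
[ 49.3  25.4 -26.   79.9  16.6  76.5 -12.7] [[ 0.8 -0.6 -0. ]
 [-0.6 -0.8 -0.1]
 [ 0.   0.1 -1. ]]
grip 671 [ 546.2 -423.4  275.6] [ 521.1 -451.3  250.6] [ 563.5 -398.   284.7]
```

View pics/s10c.png

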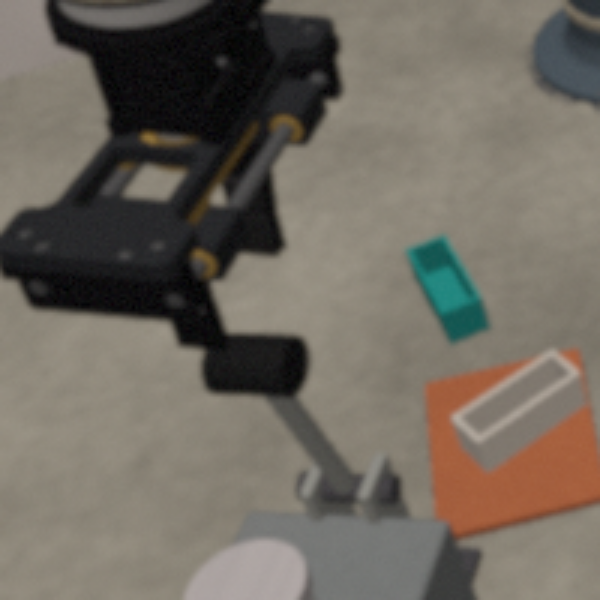

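The fingers straddle the roller (roller at crop (255,365)), offset slightly left along its axis. Correcting that and descending.

Request:
apply_moves(targets=[[0,-0.006,0.012,0.015],[0,0,0.018,0],[0,0,0.014,0],[0,0,0.008,0],[0,0,0.002,0]])

```text
time_s: 56.5
eef_pos: [545.8, -416.9, 268.3]
orientation: [[0.817, -0.577, -0.014], [-0.575, -0.812, -0.096], [0.044, 0.086, -0.995]]
wrist_force: [0.1, 0.9, -0.1]
gripper_width: 60.7
```

```bash
python3 - <<'E'
from h import *
to(541,-420,263,-35.3);tof(541,-420,263)
E
```

```text
at [ 545.8 -416.9  268.3] yaw -35.2 turn 0.003 shift [-2.2  5.3  5.3] F [ 0.1  0.9 -0.1] w 60.7 t 56.5
full shift [-2.4  4.8  5.7]
```

Request:
apply_moves(targets=[[-0.002,0.004,0.004,0],[0,0,0.002,0],[0,0,0.001,0]])

```text
time_s: 56.8
eef_pos: [542.1, -420.0, 262.2]
orientation: [[0.817, -0.577, -0.012], [-0.575, -0.812, -0.097], [0.046, 0.086, -0.995]]
wrist_force: [-0.4, 0.1, 0.9]
gripper_width: 61.1
```

Request:
apply_moves(targets=[[0,0,0.001,0],[0,0,0,0],[0,0,0,0],[0,0,0,0],[0,0,0,0],[0,0,0,0]], claw=-1, squeeze=30)

```text
time_s: 57.4
eef_pos: [541.0, -419.5, 262.1]
orientation: [[0.816, -0.577, -0.014], [-0.576, -0.812, -0.096], [0.044, 0.086, -0.995]]
wrist_force: [0.2, -0.7, 0.0]
gripper_width: 33.5
```

```bash
cat > lev.py <<'E'
import sys
from h import *
S=np.array([541,-419.5,262.1]);U=np.array([0.816,-0.578,0]);f0=np.arctan2(28.5,147)
pos=lambda t:150*np.array([np.sin(f0-t),np.cos(f0-t)])
n,dth,end=int(sys.argv[1]),float(sys.argv[2]),float(sys.argv[3])
s=observe();p=s['eef_pos']-S;q=np.array([p@U,p[2]])+pos(0)
th=f0-np.arctan2(*q)
print('th %.3f rerr %.1f yerr %.1f'%(th,np.hypot(*q)-150,p@[0.578,0.816,0]),'F',s['wrist_force'].round(1),'w %.1f'%s['gripper_width'],'t',s['time_s'],'R3',s['orientation'][2].round(3))
c=q;rows=[]
for i in range(n):
    t=th+(i+1)*dth;t=min(t,end) if dth>0 else max(t,end)
    d=pos(t)-c;c=pos(t);w=s['orientation'].T@(U*d[0]+[0,0,d[1]]);rows.append([float(x) for x in np.round(np.r_[w/1e3,0],3)])
print(rows)
E
python3 lev.py 10 0.05 1.03
```

```text
th -0.000 rerr -0.0 yerr -0.0 F [ 0.2 -0.7  0. ] w 33.5 t 57.4 R3 [ 0.044  0.086 -0.995]
[[-0.007, 0.0, -0.002, 0.0], [-0.007, 0.0, -0.001, 0.0], [-0.007, 0.0, -0.001, 0.0], [-0.007, 0.0, -0.0, 0.0], [-0.007, -0.0, -0.0, 0.0], [-0.007, -0.0, 0.0, 0.0], [-0.007, -0.0, 0.001, 0.0], [-0.007, -0.0, 0.001, 0.0], [-0.007, -0.0, 0.001, 0.0], [-0.007, -0.0, 0.002, 0.0]]
```

Request:
apply_moves(targets=[[-0.007,0,-0.002,0],[-0.007,0,-0.001,0],[-0.007,0,-0.001,0],[-0.007,0,0,0],[-0.007,0,0,0],[-0.007,0,0,0],[-0.007,0,0.001,0],[-0.007,0,0.001,0]])

```text
time_s: 58.2
eef_pos: [518.1, -403.3, 266.6]
orientation: [[0.813, -0.58, 0.056], [-0.569, -0.811, -0.135], [0.123, 0.078, -0.989]]
wrist_force: [6.1, -4.8, -1.8]
gripper_width: 33.1
```

```bash
python3 lev.py 10 0.05 1.03
```

```text
th 0.188 rerr 1.7 yerr 0.0 F [ 6.1 -4.8 -1.8] w 33.1 t 58.2 R3 [ 0.123  0.078 -0.989]
[[-0.008, -0.0, 0.001, 0.0], [-0.007, -0.0, -0.0, 0.0], [-0.007, -0.0, -0.0, 0.0], [-0.007, -0.0, 0.0, 0.0], [-0.007, -0.0, 0.001, 0.0], [-0.007, -0.0, 0.001, 0.0], [-0.007, -0.0, 0.001, 0.0], [-0.007, -0.0, 0.002, 0.0], [-0.007, -0.0, 0.002, 0.0], [-0.007, -0.0, 0.003, 0.0]]
```

Under the spring load each row falls short and the tool tilts a little, so fewer, larger steps suit the pull.

```bash
python3 lev.py 5 0.17 1.1
```

```text
th 0.188 rerr 1.7 yerr 0.0 F [ 6.1 -4.8 -1.8] w 33.1 t 58.2 R3 [ 0.123  0.078 -0.989]
[[-0.026, -0.0, 0.001, 0.0], [-0.025, -0.0, 0.003, 0.0], [-0.024, -0.001, 0.007, 0.0], [-0.023, -0.001, 0.011, 0.0], [-0.02, -0.001, 0.015, 0.0]]
```

Request:
apply_moves(targets=[[-0.026,0,0.001,0],[-0.025,0,0.003,0],[-0.024,-0.001,0.007,0]])

```text
time_s: 58.5
eef_pos: [477.5, -373.9, 261.3]
orientation: [[0.806, -0.581, 0.11], [-0.561, -0.81, -0.17], [0.188, 0.075, -0.979]]
wrist_force: [4.7, -4.9, 12.8]
gripper_width: 32.7
```

```bash
python3 lev.py 4 0.17 1.12
```

```text
th 0.518 rerr 4.7 yerr 0.5 F [ 4.7 -4.9 12.8] w 32.7 t 58.5 R3 [ 0.188  0.075 -0.979]
[[-0.024, -0.001, 0.01, 0.0], [-0.024, -0.001, 0.01, 0.0], [-0.022, -0.001, 0.014, 0.0], [-0.011, -0.001, 0.009, 0.0]]
```

Request:
apply_moves(targets=[[-0.03,-0.001,0.014,0],[-0.028,-0.001,0.014,0],[-0.026,-0.001,0.018,0]])

```text
time_s: 58.8
eef_pos: [434.9, -343.4, 222.7]
orientation: [[0.797, -0.583, 0.161], [-0.55, -0.809, -0.208], [0.252, 0.077, -0.965]]
wrist_force: [-6.3, 5.5, 23.4]
gripper_width: 33.3
```

```bash
python3 lev.py 3 0.1 1.15
```

```text
th 0.949 rerr -1.6 yerr 0.8 F [-6.3  5.5 23.4] w 33.3 t 58.8 R3 [ 0.252  0.077 -0.965]
[[-0.014, -0.001, 0.006, 0.0], [-0.012, -0.001, 0.009, 0.0], [-0.0, -0.0, 0.0, 0.0]]
```

Request:
apply_moves(targets=[[-0.022,-0.001,0.003,0],[-0.018,-0.001,0.004,0],[-0.016,0,0.004,0]])

```text
time_s: 59.1
eef_pos: [430.0, -339.3, 220.0]
orientation: [[0.771, -0.581, 0.259], [-0.523, -0.811, -0.261], [0.362, 0.066, -0.93]]
wrist_force: [25.9, -21.3, -11.8]
gripper_width: 33.5
```

```bash
python3 lev.py 20 -0.05 -0.02; python3 - <<'E'
from h import *
np.set_printoptions(precision=1,suppress=True)
g=snap('scene','s11.png');P=cloud(g)
print(observe()['joint_pos'].round(1))
cv2.imwrite('pics/s11c.png',cv2.resize(cv2.cvtColor(g['pixels'][180:380,20:220],cv2.COLOR_RGB2BGR),None,fx=3,fy=3))
E
```

```text
th 0.992 rerr 1.0 yerr 1.3 F [ 25.9 -21.3 -11.8] w 33.5 t 59.1 R3 [ 0.362  0.066 -0.93 ]
[[0.007, 0.0, -0.002, 0.0], [0.007, 0.0, -0.003, 0.0], [0.007, 0.0, -0.002, 0.0], [0.007, 0.0, -0.002, 0.0], [0.007, 0.0, -0.002, 0.0], [0.007, 0.0, -0.001, 0.0], [0.007, 0.0, -0.001, 0.0], [0.007, 0.0, -0.0, 0.0], [0.007, 0.0, -0.0, 0.0], [0.007, 0.0, 0.0, 0.0], [0.007, 0.0, 0.001, 0.0], [0.007, 0.0, 0.001, 0.0], [0.007, 0.0, 0.001, 0.0], [0.007, 0.0, 0.002, 0.0], [0.007, -0.0, 0.002, 0.0], [0.007, -0.0, 0.003, 0.0], [0.007, -0.0, 0.003, 0.0], [0.007, -0.0, 0.003, 0.0], [0.007, -0.0, 0.004, 0.0], [0.006, -0.0, 0.004, 0.0]]
[ 56.5   7.4 -27.7 119.5  16.5  34.  -17.3]
```

View pics/s11c.png

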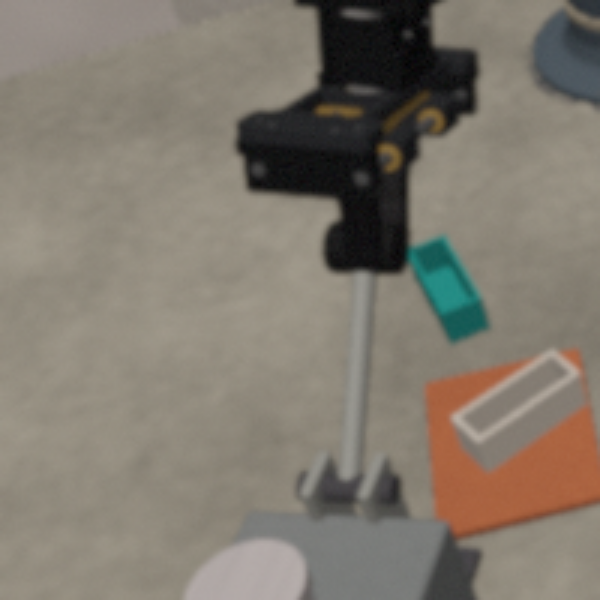

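The lever is at its stop: the geometry gives θ≈0.99, with over 30 N pressing against it. Easing it back slowly.

Request:
apply_moves(targets=[[0.002,0,-0.001,0],[0.003,0,-0.001,0],[0.003,0,-0.001,0],[0.003,0,-0.001,0],[0.003,0,-0.001,0]])

```text
time_s: 59.65
eef_pos: [444.8, -350.5, 236.3]
orientation: [[0.764, -0.585, 0.274], [-0.522, -0.809, -0.271], [0.38, 0.064, -0.923]]
wrist_force: [2.3, -1.9, -1.0]
gripper_width: 33.5
```

```bash
python3 lev.py 10 -0.05 -0.02
```

```text
th 0.829 rerr 1.0 yerr 0.7 F [ 2.3 -1.9 -1. ] w 33.5 t 59.65 R3 [ 0.38   0.064 -0.923]
[[0.008, 0.0, -0.001, 0.0], [0.007, 0.0, -0.001, 0.0], [0.007, 0.0, -0.001, 0.0], [0.007, 0.0, -0.001, 0.0], [0.007, 0.0, -0.0, 0.0], [0.007, 0.0, 0.0, 0.0], [0.007, 0.0, 0.001, 0.0], [0.007, 0.0, 0.001, 0.0], [0.007, 0.0, 0.001, 0.0], [0.007, 0.0, 0.002, 0.0]]
```

Request:
apply_moves(targets=[[0.005,0,-0.001,0],[0.005,0,-0.001,0],[0.005,0,-0.001,0],[0.005,0,0,0],[0.005,0,0,0],[0.005,0,0,0]])

```text
time_s: 60.25
eef_pos: [466.5, -366.4, 250.6]
orientation: [[0.765, -0.585, 0.269], [-0.523, -0.808, -0.271], [0.376, 0.066, -0.924]]
wrist_force: [2.0, -2.8, 0.6]
gripper_width: 33.2
```

```bash
python3 lev.py 12 -0.05 -0.02
```

```text
th 0.626 rerr -0.4 yerr 0.3 F [ 2.  -2.8  0.6] w 33.2 t 60.25 R3 [ 0.376  0.066 -0.924]
[[0.007, 0.0, -0.001, 0.0], [0.007, 0.0, 0.0, 0.0], [0.007, 0.0, 0.001, 0.0], [0.007, 0.0, 0.001, 0.0], [0.007, 0.0, 0.001, 0.0], [0.007, 0.0, 0.002, 0.0], [0.007, -0.0, 0.002, 0.0], [0.007, -0.0, 0.002, 0.0], [0.007, -0.0, 0.003, 0.0], [0.007, -0.0, 0.003, 0.0], [0.007, -0.0, 0.003, 0.0], [0.006, -0.0, 0.004, 0.0]]
```

Request:
apply_moves(targets=[[0.006,0,0,0],[0.006,0,0,0],[0.006,0,0.001,0],[0.006,0,0.001,0],[0.006,0,0.001,0],[0.006,0,0.002,0],[0.006,0,0.002,0]])

```text
time_s: 60.95
eef_pos: [502.2, -391.7, 259.2]
orientation: [[0.766, -0.585, 0.266], [-0.524, -0.808, -0.269], [0.372, 0.067, -0.926]]
wrist_force: [-0.3, -0.2, -0.2]
gripper_width: 32.8
```

```bash
python3 lev.py 8 -0.05 -0.02
```

```text
th 0.323 rerr -4.4 yerr 0.2 F [-0.3 -0.2 -0.2] w 32.8 t 60.95 R3 [ 0.372  0.067 -0.926]
[[0.008, 0.0, -0.002, 0.0], [0.007, -0.0, 0.002, 0.0], [0.007, -0.0, 0.003, 0.0], [0.007, -0.0, 0.003, 0.0], [0.007, -0.0, 0.003, 0.0], [0.006, -0.0, 0.004, 0.0], [0.005, -0.0, 0.004, 0.0], [0.0, 0.0, 0.0, 0.0]]
```

Request:
apply_moves(targets=[[0.006,0,-0.001,0],[0.006,0,0.001,0],[0.006,0,0.002,0],[0.006,0,0.002,0],[0.005,0,0.002,0],[0.004,0,0.002,0]])

```text
time_s: 61.55
eef_pos: [530.2, -411.7, 261.4]
orientation: [[0.768, -0.586, 0.26], [-0.526, -0.808, -0.265], [0.366, 0.066, -0.928]]
wrist_force: [-0.5, -1.4, 1.1]
gripper_width: 33.3
```

```bash
python3 lev.py 8 -0.03 -0.02
```

```text
th 0.088 rerr -2.6 yerr 0.2 F [-0.5 -1.4  1.1] w 33.3 t 61.55 R3 [ 0.366  0.066 -0.928]
[[0.005, 0.0, -0.0, 0.0], [0.004, -0.0, 0.002, 0.0], [0.004, -0.0, 0.002, 0.0], [0.002, -0.0, 0.001, 0.0], [0.0, 0.0, 0.0, 0.0], [0.0, 0.0, 0.0, 0.0], [0.0, 0.0, 0.0, 0.0], [0.0, 0.0, 0.0, 0.0]]
```

Request:
apply_moves(targets=[[0.004,0,0,0],[0.004,0,0.001,0],[0.004,0,0.001,0],[0.003,0,0.001,0],[0.003,0,0.001,0]])

```text
time_s: 62.05
eef_pos: [543.4, -421.0, 260.6]
orientation: [[0.77, -0.586, 0.252], [-0.529, -0.808, -0.259], [0.356, 0.066, -0.932]]
wrist_force: [-9.9, 7.2, 6.0]
gripper_width: 33.3
```

```bash
python3 lev.py 2 -0.03 -0.02
```

```text
th -0.020 rerr -0.9 yerr 0.1 F [-9.9  7.2  6. ] w 33.3 t 62.05 R3 [ 0.356  0.066 -0.932]
[[0.0, 0.0, -0.001, 0.0], [0.0, 0.0, 0.0, 0.0]]
```

Request:
apply_moves(targets=[[0,0,0,0],[0,0,0,0],[0,0,0,0]])

```text
time_s: 62.35
eef_pos: [542.9, -420.7, 260.7]
orientation: [[0.771, -0.586, 0.25], [-0.53, -0.808, -0.259], [0.354, 0.067, -0.933]]
wrist_force: [-2.6, 0.4, -2.5]
gripper_width: 33.2
```

Request:
apply_moves(targets=[[0,0,0,0],[0,0,0,0],[0,0,0,0],[0,0,0,0],[0,0,-0.01,0],[0,0,-0.02,0],[0,0,-0.03,0],[0,0,-0.04,0],[0,0,-0.04,0],[0,0,0,0]], claw=0.5)

```text
time_s: 63.35
eef_pos: [512.8, -382.6, 406.0]
orientation: [[0.767, -0.58, 0.273], [-0.519, -0.812, -0.268], [0.377, 0.064, -0.924]]
wrist_force: [0.7, -0.4, 0.2]
gripper_width: 65.3
```

```bash
python3 - <<'E'
from h import *
np.set_printoptions(precision=1,suppress=True)
g=snap('scene','s12.png');P=cloud(g);H=P[...,2]
m=(H>240)&(H<290)&(np.hypot(P[...,0]-545,P[...,1]+424)<45);print('grip',m.sum(),np.median(P[m],0),P[m].min(0),P[m].max(0))
m=(abs(P[...,0]-430)<60)&(abs(P[...,1]+284)<60)&(H>40)&(H<52);print('done rim',np.percentile(H[m],[5,50,95]),P[m].mean(0))
a=np.radians(-5.4);R=np.array([[np.cos(a),-np.sin(a)],[np.sin(a),np.cos(a)]]);L=(P[...,:2]-[560,132])@R
for y in(-70,60):
    m=(abs(L[...,1]-y)<6)&(abs(L[...,0])<150)&(H>100)&(H<160); print('hatch y',y,np.percentile(H[m],[10,50,90]))
s=observe();print(s['eef_pos'],s['wrist_force'],s['time_s'])
E
```

```text
grip 714 [ 545.6 -424.5  276.4] [ 518.7 -451.4  240.7] [ 563.2 -398.   285.3]
done rim [40.6 43.8 46.6] [ 431.3 -284.9   43.8]
hatch y -70 [125.  126.9 128.6]
hatch y 60 [125.7 127.3 128.7]
[ 512.1 -382.7  403. ] [-0.8  0.1 -1.1] 63.4
```

View pics/s12.png

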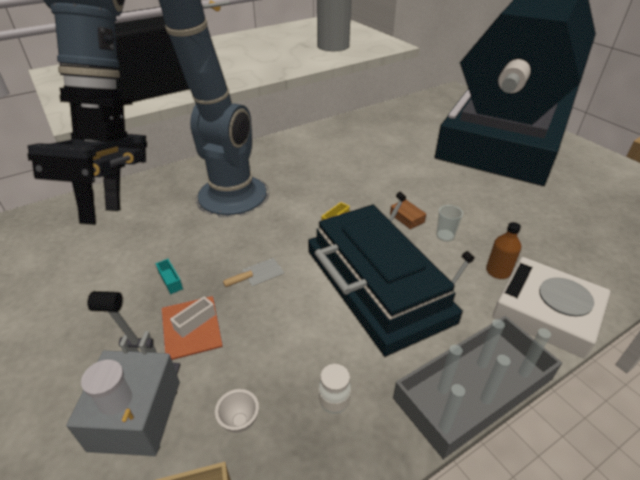

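The hatch is shut at (385,265), the lever is at rest at (105,302), and the finished boat is on the slab at (192,315). The other things are where they started, and the gripper is clear. Handing in.

```bash
python3 -c "
from station import *
print(finish_job())"
```

```text
the job is handed in; nothing more can be done
None
```

All the steps are done and the job is handed in, at about 63 s on the robot's clock. The hand-in gave no verdict.

**What I did:**
- I opened the hatch onto its struts and moved the finished boat to the slab.
- There were three fresh boats on the bench, and I set all three in the chamber.
- I lowered the hatch shut while holding the bar, pulled the lever to its stop (about 0.99 rad by arm geometry) and eased it back at roughly 0.3–0.5 rad/s.

**Last checks:**
- **Hatch:** flat, with its top at about 127 mm both front and back.
- **Lever:** the grip is back at its starting position, within 1 mm.
- **Finished boat:** flat on the slab, about 10 mm from its centre.
- **Fresh boats:** all had level rims at about 96 mm, as expected for boats flat on the floor. That check was before the hatch closed; I could not see them afterwards.
- **Bystanders:** by eye in the last picture, they stand where they started. I did not measure them.

**What went less cleanly:**
- The middle fresh boat touched the chamber wall while being lowered. It ended about 14 mm off centre along y, but flat.
- The tool tilt built up over the run, reaching about 22° during the lever pull, because the moves cannot correct it. The grip held throughout.
- The top and scene cameras disagreed by about 5 mm on the lever grip's position, so I used a value in between.

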